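# Strip down an instrument module for repair

### The job

Take the instrument module apart for repair: lift off its cover by the handle, then the metal shield can inside, and lay both side by side on the grey mat, each flat and the same way up as it was in the module. Then lift the circuit board out by its heat sink and lay it flat, parts upward, in the black tray. Set every part down gently rather than dropping it, and leave the meter, the spool and the screwdriver where they are.

Things in the scene. Friction and masses are not known exactly. Their poses are not given: they have to be found in the camera images.
- housing: Grey open-topped metal box of the module, fixed to the bench, 128 (x) x 114 (y) x 55 mm high, walls 4 mm (well 120 x 106 mm), two brass sockets stick out 10 mm on its -x face. Origin: centre of its underside, z up. Nested in it at the start, all centred and with the same x and y axes, bottom to top: board (origin 10 mm above the housing's), shield (14 mm above), cover (52 mm above).
- cover: Aluminium cover lying on the housing's rim: plate 128 (x) x 114 (y) x 4 mm with a lip 3 mm deep below it (116 x 102 mm outside, drops into the well with 2 mm clearance all round). Black handle on the middle of the top: a bar 76 mm long along x, 12 mm wide (y), 10 mm tall, on two posts, its top 39 mm above the origin and 32 mm above the plate. Origin: centre of the lip's lower edge, z up; laid on a surface it rests on this lip. About 220 g, only lying there, not fastened.
- shield: Steel shield can, a box open below, 70 (x) x 46 (y) x 37 mm high, walls 2 mm, small round holes in its top. It stands on the board over a 4 mm high metal fence (2 mm clearance all round) and covers the heat sink. Origin: centre of its lower edge, z up. Its top lies 4 mm below the housing's rim; there are 30 mm free on either y side between it and the housing's wall. About 80 g, not fastened.
- board: Green circuit board 116 (x) x 102 (y) x 4 mm, lying on four brass stand-offs in the housing with 2 mm clearance all round: lift it straight up. In its middle, under the shield, stands a dark finned heat sink 40 (x) x 20 (y) mm, from 4 to 36 mm above the origin: the place to hold it. Other parts on it are under 10 mm high. Origin: centre of its underside, z up. About 160 g, not fastened.
- mat: Grey mat fixed on the bench, 260 (x) x 160 (y) x 3 mm. Origin: centre of its underside (its top is 3 mm higher), x along its long side. Left or right of the module.
- tray: Black open tray fixed on the bench, 144 (x) x 130 (y) x 20 mm high, walls 4 mm, floor 4 mm thick (inside 136 x 122 mm, so that the board lies in it with 10 mm to spare on each side if it is in line with it). Origin: centre of its underside, x along its longer side. On the other side of the module from the mat.
- meter: Bystander: yellow multimeter lying loose on the bench, 85 (x) x 170 (y) x 42 mm. Origin: centre of its underside.
- spool: Bystander: spool of solder standing loose on its flat end, 57 mm across, 41 mm high. Origin: centre of its underside.
- driver: Bystander: screwdriver lying loose along its own x, 180 mm long. Red handle to -x, origin about mid-length, underside.
Things that resemble listed ones, but are neither listed nor needed, are in the scene too. There is more than one size of the tray; the job needs the middle-sized.

How it is judged:
By the outcome, as a careful person would: the job done as asked, in the order asked, and still so for the second after the job is handed in, with the robot touching nothing.
It also fails if it takes over 70 s, if anything falls off the work surface, if the arm or the gripper's body presses on something with over 40 N, if the wrist force passes 120 N, or if a joint passes its speed limit or range.

### The arm

A 6-joint arm with a two-finger parallel gripper is mounted at the origin on the work surface. World frame = base frame: x ahead of the robot, y to its left, z up, the work surface at z = 0. Lengths are in mm, angles in rad, forces in N, time in s.
With the tool pointing down it reaches from about 325 to 900 mm from the base axis. Payload 3.5 kg.
Tool frame: the origin (TCP) lies midway between the tips of the shut fingers; the grasp point (between the pads) lies 19 mm behind it; z points along the fingers, x is the direction in which the jaws open and shut, and the axes are right-handed (so a half turn about z gives the same grasp; the last joint's range is limited). The gripper opens to 85 mm and grips with 20 to 120 N. Pads are 22 mm wide; open, the fingers measure 114 mm over their backs; the gripper's body (76 mm by 85 mm) begins 54 mm behind the grasp point. The pads swing forward as they close: fully open they stand 13 mm farther back than shut.
Start: joints at [-1.305, 0.276, -0.026, 1.268, 0, 1.467], TCP at [225.298, -582.977, 231.313] pointing down, gripper open.
Joint ranges: [-3.12, 3.12], [-0.85, 1.88], [-1.08, 1.24], [-1.95, 2.15], [-1.57, 1.53], [-3.14, 3.14]. Speed limits (rad/s): [2.57, 2.57, 3.14, 3.14, 3.14, 3.14].

### API

Orientations are given as a unit quaternion [w, x, y, z].
In Python, from plant import * gives the robot as it stands.
- The arm moves only by the tool jog_arm, never from a script. Its argument "plan" is a list of rows, each an object of numbers: "claw": the closure, from 0 (fully open) to 1 (shut); "x", "y", "z": the shift along the tool's x, y, z in m; "wx", "wy", "wz": the turn, a rotation vector about the tool's x, y, z in degrees. A call has 1 to 8 rows; each row is the pose to reach, as a shift and turn from the pose commanded when the call began, along the tool's axes at that moment; what a row does not reach only later rows make up. A row lasts 1/10 s, in which the tool goes at most 50 mm and 8.59 degrees, less where a joint would pass 70% of its speed; a pose out of reach is approached as far as the arm can. A call with a gripper value outside its range is refused whole. The fingers move at their own pace and stop on an object; "newtons" is the grip in N (left out, the last holds). Time passes only in rows, so rows that repeat a pose let the fingers close. It gives the time, the measured TCP pose, the force and the opening at its end, in the units of the state.
- get_obs(): the state, without advancing time (a new reading comes with each control period).
- grab_frame(name): name is "side" or "top"; returns the picture (480x640x3 uint8, blue, green, red); there is no depth.
- camera_info(name): a dict with "mtx" (3x3 intrinsics, pixels), "distortion" ([k1, k2, p1, p2, k3] as OpenCV has them; the pictures are not rectified), "R" (3x3) and "t" (3): a world point X has camera coordinates R X + t. Camera axes: x right, y down, z forward; pixel columns grow to the right and rows downward; lengths in mm; the calibration is good to about 2 mm. A picture is of the moment at which its call begins. camera_info takes no time and is no camera call.
- hand_in(): hands the job in, once; it reports no verdict.
Trained networks look in the newest picture that a camera, given by its name, has taken for a name from the list of things; names that differ only in an ending like _2 or _b are one class to them, and where a whole thing is asked for, a point or a joint stands for the part that bears it (a point fixed in the world has none). Each returns a list of dicts, best first, with "score" (0 to 1); they miss things now and then, are a little off and sometimes report something else, mostly with a low value. They report only what shows in the picture. A call takes as long as a camera call. They do not tell look-alikes from the thing itself.
- boxes_of(camera, thing): "point" ([column, row] in pixels, amid what is visible of it).
The state is a dict: "t": time; "joint_pos": joint angles; "qd": joint speeds; "tau": joint torques, N m; "eef_pos": TCP position; "orientation": TCP orientation; "force": force on the tool from outside, world axes, zero at the start; "ft_torque": the same for the moment, N m; "gripper_width": opening from 0.0 (shut) to 1.0 (fully open).
Only numpy, scipy, OpenCV 4.12 (cv2) and the standard library are available. Lean on these libraries where they do the work, as an engineer would, in place of code of your own. Each camera call takes 0.05 s, during which the arm holds its last target.

## Working session

There is one attempt and no reset: what is moved stays moved. The work goes in short steps, Python scripts to look and compute and a tool call to move; the robot and the scene stay as the last step left them, time stands still between calls to the robot, and variables do not carry over. Pictures are saved under pics/ and viewed, and the job is handed in when it is done.

Besides the shell and the picture viewer there is one more tool, called after ">>>" by a JSON object that holds its "fn" and its "kwargs". jog_arm: Moves the arm, as the interface text tells. Its arguments: {"type":"object","properties":{"plan":{"type":"array","items":{"type":"object","properties":{"claw":{"type":"number"},"x":{"type":"number"},"y":{"type":"number"},"z":{"type":"number"},"wx":{"type":"number"},"wy":{"type":"number"},"wz":{"type":"number"}}}},"newtons":{"type":"number"}},"required":["plan"]}

```bash
mkdir -p pics; ls; python3 - <<'E'
from plant import *
import cv2
print(get_obs())
for c in("side","top"):
    im=grab_frame(c); cv2.imwrite(f"pics/{c}0.png",im); print(c,camera_info(c))
for c in("side","top"):
    for n in("housing","cover","mat","tray","meter","spool","driver"):
        print(c,n,[([round(v) for v in d["point"]],round(d["score"],2)) for d in boxes_of(c,n)][:4])
print(get_obs()["t"])
E
```

```text
pics
{'t': 0.0, 'joint_pos': array([-1.30537725e+00,  2.77136918e-01, -2.79215785e-02,  1.26795436e+00,
        1.80785841e-05,  1.46738002e+00]), 'qd': array([-8.48114115e-04,  6.55171157e-04,  2.03519175e-03,  1.93530315e-05,
       -3.02104296e-03, -9.08018628e-04]), 'tau': array([ 4.88096557e-03, -4.45509660e+01,  2.95203173e+01,  1.65439089e-02,
        2.01247176e-04,  3.78270002e-06]), 'eef_pos': array([ 225.11143013, -582.21650787,  230.13806229]), 'orientation': array([-7.24571793e-04,  8.24781090e-01, -5.65451080e-01, -8.38646788e-04]), 'force': array([-0.18778111,  0.02046809,  0.06247568]), 'ft_torque': array([ 0.00624117,  0.0170682 , -0.01281246]), 'gripper_width': 0.9996765244060624}
side {'mtx': array([[450.8215237 ,   0.        , 318.88444655],
       [  0.        , 450.8215237 , 242.05088485],
       [  0.        ,   0.        ,   1.        ]]), 'distortion': array([-0.02765494,  0.        ,  0.        ,  0.        ,  0.        ]), 'R': array([[-0.99880362, -0.04349828,  0.02234321],
       [-0.04525886,  0.64924522, -0.75923138],
       [ 0.01851903, -0.75933428, -
[... 453 characters left out ...]
     [ 7.95955104e-02, -1.83533033e-03, -9.96825555e-01]]), 't': array([ -65.72394801,  552.26197776, 1223.43006733])}
side housing [([293, 297], 0.96), ([168, 353], 0.57)]
side cover [([295, 267], 0.91)]
side mat [([318, 418], 0.61), ([293, 298], 0.17)]
side tray [([316, 208], 0.95), ([406, 176], 0.74), ([403, 235], 0.69)]
side meter [([196, 299], 0.82), ([295, 266], 0.6)]
side spool [([168, 356], 0.91)]
side driver [([204, 211], 0.65)]
top housing [([272, 260], 0.66)]
top cover [([280, 226], 0.91)]
top mat [([156, 261], 0.76)]
top tray [([407, 243], 0.94), ([489, 354], 0.7), ([369, 345], 0.58)]
top meter [([260, 140], 0.6)]
top spool [([187, 137], 0.76)]
top driver [([386, 120], 0.96)]
0.8
```

View pics/top0.png

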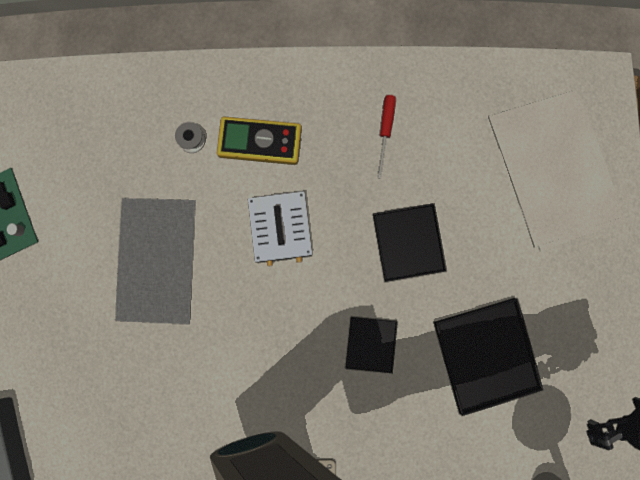

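View pics/side0.png

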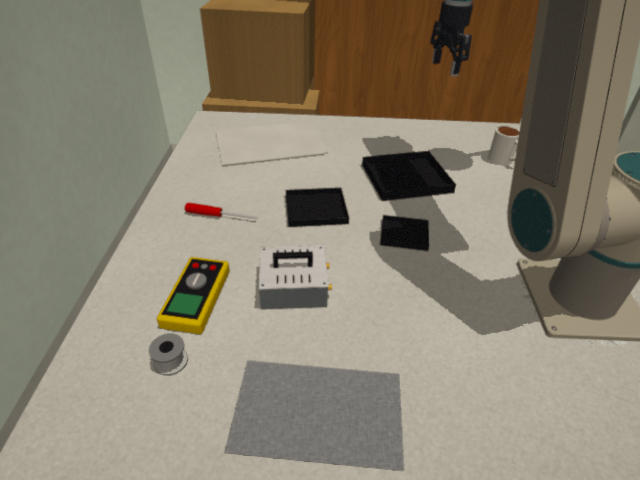

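The top view shows the mat at about (156,261), the module at (280,226), the middle-sized tray at (407,243), small and large trays at (370,345) and (488,355), and the meter, spool and driver farther ahead. Next I measure poses from contours.

```bash
cat > h.py <<'E'
from plant import *
import cv2, numpy as np
def ray(c,uv):
    i=camera_info(c); R=np.array(i["R"]);t=np.array(i["t"])
    p=cv2.undistortPoints(np.array(uv,float).reshape(-1,1,2),np.array(i["mtx"]),np.array(i["distortion"])).reshape(-1,2)
    d=np.c_[p,np.ones(len(p))]@R
    return -R.T@t,d
def plane(c,uv,z):
    o,d=ray(c,uv); return o+d*((z-o[2])/d[:,2])[:,None]
def proj(c,X):
    i=camera_info(c); r,_=cv2.Rodrigues(np.array(i["R"]))
    return cv2.projectPoints(np.array(X,float).reshape(-1,1,3),r,np.array(i["t"],float),np.array(i["mtx"]),np.array(i["distortion"]))[0].reshape(-1,2)
def rect(c,mask,seed,z):
    n,l,s,ce=cv2.connectedComponentsWithStats(mask.astype(np.uint8))
    k=l[int(seed[1]),int(seed[0])]
    if k==0: return None
    cn,_=cv2.findContours((l==k).astype(np.uint8),cv2.RETR_EXTERNAL,cv2.CHAIN_APPROX_NONE)
    P=plane(c,max(cn,key=len).reshape(-1,2),z)[:,:2].astype(np.float32)
    return cv2.minAreaRect(P)
def quad(X,Y,z,pose):
    x,y,a=pose; c,s=np.cos(a),np.sin(a)
    q=np.array([[X,Y],[-X,Y],[-X,-Y],[X,-Y]])/2
    return np.c_[x+c*q[:,0]-s*q[:,1], y+s*q[:,0]+c*q[:,1],np.full(4,z)]
E
python3 - <<'E'
from h import *
im=cv2.imread("pics/top0.png"); hsv=cv2.cvtColor(im,cv2.COLOR_BGR2HSV); g=im.max(2)
for n,sd,m,z in (("tray",(407,243),g<70,20),("small",(370,345),g<50,20),("mat",(156,261),g<135,3)):
    print(n,rect("top",m,sd,z))
b=im.astype(int); m=(b[...,0]>b[...,2]-2)&(g>140)
m=cv2.morphologyEx(m.astype(np.uint8),cv2.MORPH_CLOSE,np.ones((3,3)))
print("cover",rect("top",m,(262,250),59))
crop=im[180:275,235:325]; cv2.imwrite("pics/c0.png",cv2.resize(crop,None,fx=6,fy=6,interpolation=cv2.INTER_CUBIC))
print(plane("top",[[252,118]],0))
E
```

```text
tray ((549.2379150390625, -259.88555908203125), (143.14320373535156, 130.53634643554688), 8.536602020263672)
small ((341.59625244140625, -177.8817138671875), (96.75930786132812, 106.43702697753906), 83.3283920288086)
mat ((520.1784057617188, 268.6144714355469), (162.18206787109375, 262.6285705566406), 87.16444396972656)
cover ((581.3471069335938, 3.066143035888672), (126.90800476074219, 113.17101287841797), 6.111805438995361)
[[820.27766032  63.37072189   0.        ]]
```

View pics/c0.png

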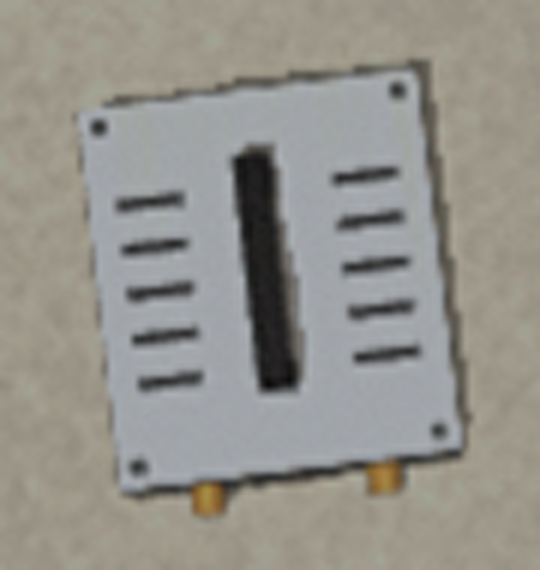

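```bash
cat >> h.py <<'E'
from scipy.spatial.transform import Rotation as Ro
def go(x,y,z,yaw):
    o=get_obs(); q=o["orientation"]; R=Ro.from_quat([q[1],q[2],q[3],q[0]])
    a=np.radians(yaw); D=Ro.from_matrix(np.array([[np.cos(a),np.sin(a),0],[np.sin(a),-np.cos(a),0],[0,0,-1]]))
    d=R.inv().apply(np.array([x,y,z])-o["eef_pos"])/1000; r=np.degrees((R.inv()*D).as_rotvec())
    print("t",round(o["t"],2),"pos",o["eef_pos"].round(1),"F",o["force"].round(1),"w",round(o["gripper_width"],3),"q",o["joint_pos"].round(2))
    print("shift",d.round(4),"turn",r.round(2))
E
python3 -c "
from h import *
go(581.3,3.1,170,96.1)
im=cv2.imread('pics/top0.png')
for X,Y,z,p in((128,114,59,(581.3,3.1,np.radians(6.1))),(260,160,3,(520.2,268.6,np.radians(-2.84))),(144,130,20,(549.2,-259.9,np.radians(8.54)))):
    cv2.polylines(im,[proj('top',quad(X,Y,z,p)).round().astype(int)],True,(0,0,255))
cv2.imwrite('pics/o1.png',im)
im=cv2.imread('pics/side0.png')
for X,Y,z,p in((128,114,59,(581.3,3.1,np.radians(6.1))),(260,160,3,(520.2,268.6,np.radians(-2.84))),(144,130,20,(549.2,-259.9,np.radians(8.54)))):
    cv2.polylines(im,[proj('side',quad(X,Y,z,p)).round().astype(int)],True,(0,0,255))
cv2.imwrite('pics/o2.png',im)
"
```

```text
t 0.8 pos [ 225.3 -583.   231.4] F [ 0.5  0.2 -0.3] w 1.0 q [-1.31  0.28 -0.03  1.27  0.    1.47]
shift [-0.4184 -0.5433  0.0613] turn [ 1.0000e-02 -0.0000e+00 -1.6497e+02]
```

View pics/o1.png

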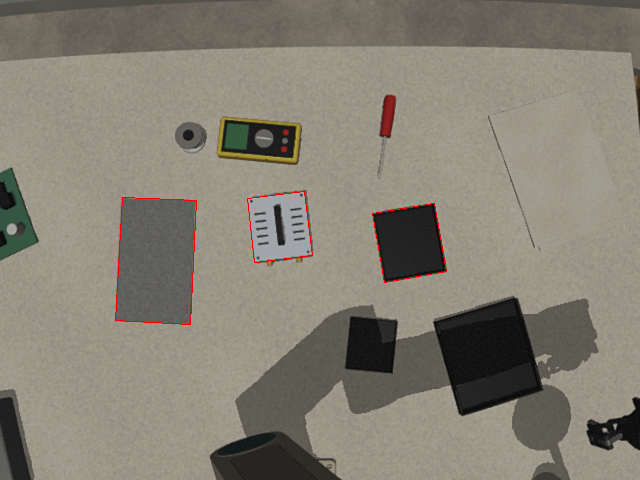

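View pics/o2.png

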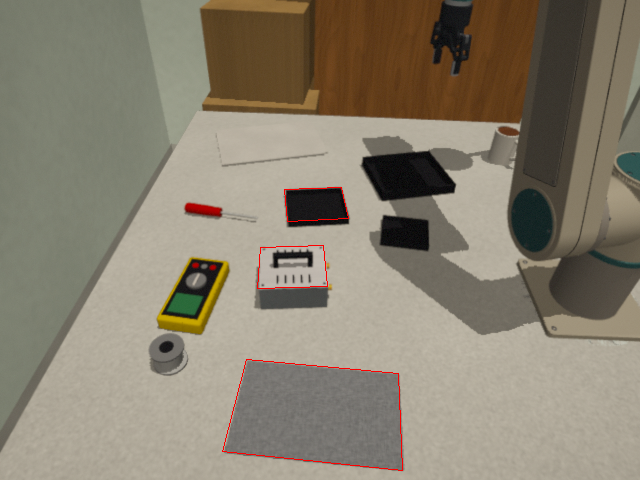

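The fitted outlines match the mat, cover and middle tray in both views to within 1–3 px. Moving over the module.

>>> {"fn": "jog_arm", "kwargs": {"plan": [{"x": -0.016,"y": -0.022,"z": 0.0,"wz": -8},{"x": -0.037,"y": -0.047,"z": 0.0,"wz": -16},{"x": -0.058,"y": -0.074,"z": 0.0,"wz": -24},{"x": -0.079,"y": -0.101,"z": 0.0,"wz": -32},{"x": -0.1,"y": -0.128,"z": 0.0,"wz": -40},{"x": -0.121,"y": -0.155,"z": 0.0,"wz": -48},{"x": -0.142,"y": -0.182,"z": 0.0,"wz": -56},{"x": -0.163,"y": -0.21,"z": 0.0,"wz": -64}]}}

```text
$.plan[0]: bad value
```

```bash
python3 -c "
from h import *
go(581.3,3.1,150,96.1)"
```

```text
t 0.8 pos [ 225.3 -583.   231.4] F [ 0.5  0.2 -0.3] w 1.0 q [-1.31  0.28 -0.03  1.27  0.    1.47]
shift [-0.4184 -0.5433  0.0813] turn [ 1.0000e-02 -0.0000e+00 -1.6497e+02]
```

>>> {"fn": "jog_arm", "kwargs": {"plan": [{"claw": 0,"x": -0.016,"y": -0.022,"z": 0.0,"wx": 0,"wy": 0,"wz": -8},{"claw": 0,"x": -0.037,"y": -0.047,"z": 0.0,"wx": 0,"wy": 0,"wz": -16},{"claw": 0,"x": -0.058,"y": -0.074,"z": 0.0,"wx": 0,"wy": 0,"wz": -24},{"claw": 0,"x": -0.079,"y": -0.101,"z": 0.0,"wx": 0,"wy": 0,"wz": -32},{"claw": 0,"x": -0.1,"y": -0.128,"z": 0.0,"wx": 0,"wy": 0,"wz": -40},{"claw": 0,"x": -0.121,"y": -0.155,"z": 0.0,"wx": 0,"wy": 0,"wz": -48},{"claw": 0,"x": -0.142,"y": -0.182,"z": 0.0,"wx": 0,"wy": 0,"wz": -56},{"claw": 0,"x": -0.163,"y": -0.21,"z": 0.0,"wx": 0,"wy": 0,"wz": -64}]}}

```text
t: 1.6
eef_pos: [362.9, -354.1, 231.5]
orientation: [0.0, 0.999, -0.04, 0.0]
force: [0.7, -0.2, -0.1]
gripper_width: 0.999
```

```bash
python3 -c "
from h import *
go(581.3,3.1,150,96.1)"
```

```text
t 1.6 pos [ 362.9 -354.1  231.5] F [ 0.7 -0.2 -0.1] w 0.999 q [-0.9   0.07 -0.28  1.23  0.    0.75]
shift [ 0.1893 -0.3734  0.0815] turn [ 4.0000e-02  0.0000e+00 -1.0066e+02]
```

>>> {"fn": "jog_arm", "kwargs": {"plan": [{"claw": 0,"x": 0.015,"y": -0.03,"z": 0.0,"wx": 0,"wy": 0,"wz": -8},{"claw": 0,"x": 0.03,"y": -0.06,"z": 0.0,"wx": 0,"wy": 0,"wz": -16},{"claw": 0,"x": 0.045,"y": -0.09,"z": 0.0,"wx": 0,"wy": 0,"wz": -24},{"claw": 0,"x": 0.06,"y": -0.12,"z": 0.0,"wx": 0,"wy": 0,"wz": -32},{"claw": 0,"x": 0.075,"y": -0.15,"z": 0.0,"wx": 0,"wy": 0,"wz": -40},{"claw": 0,"x": 0.09,"y": -0.18,"z": 0.0,"wx": 0,"wy": 0,"wz": -48},{"claw": 0,"x": 0.105,"y": -0.21,"z": 0.0,"wx": 0,"wy": 0,"wz": -56},{"claw": 0,"x": 0.12,"y": -0.24,"z": 0.0,"wx": 0,"wy": 0,"wz": -64}]}}

```text
t: 2.4
eef_pos: [503.0, -125.0, 231.6]
orientation: [0.0, 0.868, 0.496, 0.0]
force: [1.0, -1.1, 0.3]
gripper_width: 1.001
```

```bash
python3 -c "
from h import *
go(581.3,3.1,130,96.1)"
```

```text
t 2.4 pos [ 503.  -125.   231.6] F [ 1.  -1.1  0.3] w 1.001 q [-0.37  0.09 -0.26  1.23 -0.    0.16]
shift [0.1502 0.0023 0.1016] turn [ 4.000e-02  1.000e-02 -3.664e+01]
```

>>> {"fn": "jog_arm", "kwargs": {"plan": [{"claw": 0.3,"x": 0.03,"y": 0.0005,"z": 0.02,"wx": 0,"wy": 0,"wz": -8},{"claw": 0.5,"x": 0.06,"y": 0.001,"z": 0.04,"wx": 0,"wy": 0,"wz": -16},{"claw": 0.5,"x": 0.09,"y": 0.0015,"z": 0.06,"wx": 0,"wy": 0,"wz": -24},{"claw": 0.5,"x": 0.12,"y": 0.002,"z": 0.08,"wx": 0,"wy": 0,"wz": -32},{"claw": 0.5,"x": 0.15,"y": 0.0023,"z": 0.1,"wx": 0,"wy": 0,"wz": -36.6},{"claw": 0.5,"x": 0.1502,"y": 0.0023,"z": 0.1016,"wx": 0,"wy": 0,"wz": -36.6},{"claw": 0.5,"x": 0.1502,"y": 0.0023,"z": 0.1016,"wx": 0,"wy": 0,"wz": -36.6}]}}

```text
t: 3.1
eef_pos: [580.8, 1.9, 129.0]
orientation: [-0.001, 0.671, 0.742, -0.001]
force: [-0.2, -0.1, 0.3]
gripper_width: 0.499
```

```bash
python3 -c "
from h import *
go(581.3,3.1,67,96.1)
cv2.imwrite('pics/top1.png',grab_frame('top')[150:300,200:360].repeat(4,0).repeat(4,1));cv2.imwrite('pics/side1.png',grab_frame('side')[180:340,200:380].repeat(4,0).repeat(4,1))"
```

```text
t 3.1 pos [580.8   1.9 129. ] F [-0.2 -0.1  0.3] w 0.499 q [-0.11  0.27 -0.26  1.04 -0.   -0.21]
shift [0.0012 0.0007 0.062 ] turn [-0.12  0.   -0.34]
```

View pics/side1.png

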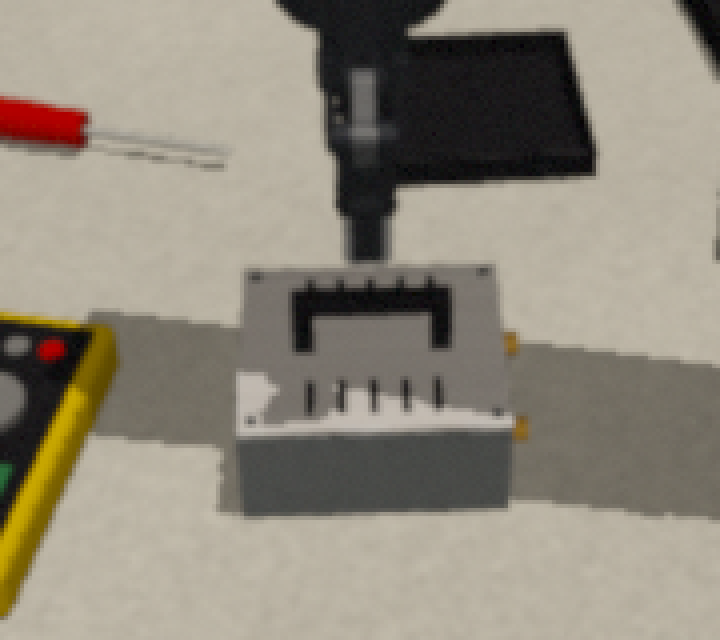

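The gripper stands over the handle's middle in the side view. Descending.

>>> {"fn": "jog_arm", "kwargs": {"newtons": 40, "plan": [{"claw": 0.5,"x": 0.0006,"y": 0.0004,"z": 0.02,"wx": 0,"wy": 0,"wz": -0.2},{"claw": 0.5,"x": 0.0008,"y": 0.0005,"z": 0.04,"wx": 0,"wy": 0,"wz": -0.2},{"claw": 0.5,"x": 0.0008,"y": 0.0005,"z": 0.055,"wx": 0,"wy": 0,"wz": -0.2},{"claw": 0.5,"x": 0.0008,"y": 0.0005,"z": 0.061,"wx": 0,"wy": 0,"wz": -0.2},{"claw": 0.7,"x": 0.0008,"y": 0.0005,"z": 0.061,"wx": 0,"wy": 0,"wz": -0.2},{"claw": 1,"x": 0.0008,"y": 0.0005,"z": 0.061,"wx": 0,"wy": 0,"wz": -0.2},{"claw": 1,"x": 0.0008,"y": 0.0005,"z": 0.061,"wx": 0,"wy": 0,"wz": -0.2},{"claw": 1,"x": 0.0008,"y": 0.0005,"z": 0.061,"wx": 0,"wy": 0,"wz": -0.2}]}}

```text
t: 4.0
eef_pos: [582.9, 1.9, 70.1]
orientation: [0.001, 0.67, 0.743, 0.0]
force: [0.1, -0.9, 2.6]
gripper_width: 0.128
```

>>> {"fn": "jog_arm", "kwargs": {"plan": [{"claw": 1,"x": 0,"y": 0,"z": 0,"wx": 0,"wy": 0,"wz": 0},{"claw": 1,"x": 0,"y": 0,"z": 0,"wx": 0,"wy": 0,"wz": 0}]}}

```text
t: 4.2
eef_pos: [582.8, 1.9, 70.1]
orientation: [0.001, 0.67, 0.743, 0.0]
force: [-1.3, -1.7, 5.9]
gripper_width: 0.128
```

```bash
python3 -c "
from h import *
go(581.3,3.1,150,96.1)
cv2.imwrite('pics/side2.png',grab_frame('side')[180:340,200:380].repeat(4,0).repeat(4,1))"
```

```text
t 4.2 pos [582.8   1.9  70.1] F [-1.3 -1.7  5.9] w 0.128 q [-0.11  0.33 -0.32  0.92 -0.   -0.21]
shift [ 0.0013 -0.0012 -0.08  ] turn [ 0.11  0.08 -0.18]
```

View pics/side2.png

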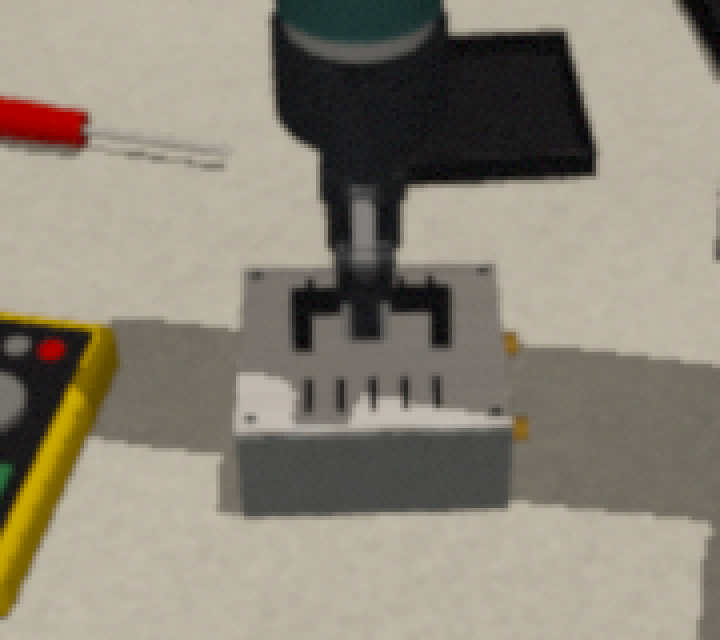

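Gripped on the handle bar (fingers at the middle in the side view). Lifting straight up.

>>> {"fn": "jog_arm", "kwargs": {"plan": [{"claw": 1,"x": 0,"y": 0,"z": -0.004,"wx": 0,"wy": 0,"wz": 0},{"claw": 1,"x": 0,"y": 0,"z": -0.01,"wx": 0,"wy": 0,"wz": 0},{"claw": 1,"x": 0,"y": 0,"z": -0.02,"wx": 0,"wy": 0,"wz": 0},{"claw": 1,"x": 0,"y": 0,"z": -0.035,"wx": 0,"wy": 0,"wz": 0},{"claw": 1,"x": 0,"y": 0,"z": -0.055,"wx": 0,"wy": 0,"wz": 0},{"claw": 1,"x": 0,"y": 0,"z": -0.07,"wx": 0,"wy": 0,"wz": 0},{"claw": 1,"x": 0,"y": 0,"z": -0.08,"wx": 0,"wy": 0,"wz": 0},{"claw": 1,"x": 0,"y": 0,"z": -0.08,"wx": 0,"wy": 0,"wz": 0}]}}

```text
t: 5.05
eef_pos: [583.2, 2.2, 150.7]
orientation: [0.001, 0.67, 0.743, 0.001]
force: [0.9, 0.9, -2.1]
gripper_width: 0.132
```

```bash
python3 -c "
from h import *
go(580.1,265.6,80,87.2)
cv2.imwrite('pics/side3.png',grab_frame('side'));cv2.imwrite('pics/top3.png',grab_frame('top'))"
```

```text
t 5.05 pos [583.2   2.2 150.7] F [ 0.9  0.9 -2.1] w 0.132 q [-0.11  0.25 -0.23  1.08  0.   -0.21]
shift [0.2623 0.0239 0.0706] turn [0.2  0.02 8.74]
```

View pics/side3.png

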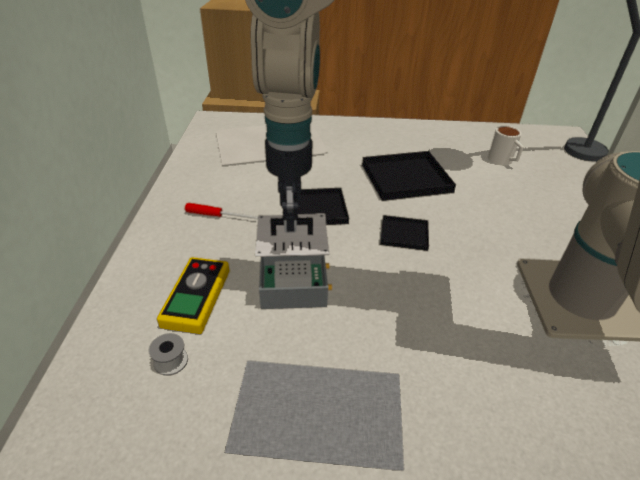

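The cover hangs level above the housing, with the shield can visible inside. Carrying it to the mat.

>>> {"fn": "jog_arm", "kwargs": {"plan": [{"claw": 1,"x": 0.015,"y": 0.001,"z": 0.0,"wx": 0,"wy": 0,"wz": 0.5},{"claw": 1,"x": 0.045,"y": 0.004,"z": 0.0,"wx": 0,"wy": 0,"wz": 1.5},{"claw": 1,"x": 0.085,"y": 0.008,"z": 0.0,"wx": 0,"wy": 0,"wz": 3},{"claw": 1,"x": 0.13,"y": 0.012,"z": 0.01,"wx": 0,"wy": 0,"wz": 4.5},{"claw": 1,"x": 0.175,"y": 0.016,"z": 0.03,"wx": 0,"wy": 0,"wz": 6},{"claw": 1,"x": 0.215,"y": 0.02,"z": 0.05,"wx": 0,"wy": 0,"wz": 7.5},{"claw": 1,"x": 0.245,"y": 0.023,"z": 0.065,"wx": 0,"wy": 0,"wz": 8.7},{"claw": 1,"x": 0.2625,"y": 0.024,"z": 0.07,"wx": 0,"wy": 0,"wz": 8.7}]}}

```text
t: 5.95
eef_pos: [575.7, 267.4, 75.2]
orientation: [-0.001, 0.723, 0.691, -0.003]
force: [-0.4, -0.3, -1.8]
gripper_width: 0.131
```

>>> {"fn": "jog_arm", "kwargs": {"plan": [{"claw": 1,"x": 0,"y": 0,"z": 0.01,"wx": 0,"wy": 0,"wz": 0},{"claw": 1,"x": 0,"y": 0,"z": 0.02,"wx": 0,"wy": 0,"wz": 0},{"claw": 1,"x": 0,"y": 0,"z": 0.03,"wx": 0,"wy": 0,"wz": 0},{"claw": 1,"x": 0,"y": 0,"z": 0.03,"wx": 0,"wy": 0,"wz": 0}]}}

```text
t: 6.35
eef_pos: [577.2, 264.0, 46.9]
orientation: [-0.001, 0.725, 0.689, -0.002]
force: [0.0, -0.5, -2.7]
gripper_width: 0.13
```

```bash
python3 -c "
from h import *
go(580.1,265.6,21,87.2)
cv2.imwrite('pics/side4.png',grab_frame('side'));cv2.imwrite('pics/top4.png',grab_frame('top'))"
```

```text
t 6.35 pos [577.2 264.   46.9] F [ 0.  -0.5 -2.7] w 0.13 q [ 0.33  0.44 -0.21  0.92 -0.    0.38]
shift [0.0018 0.0029 0.0259] turn [-0.19  0.1  -0.07]
```

View pics/side4.png

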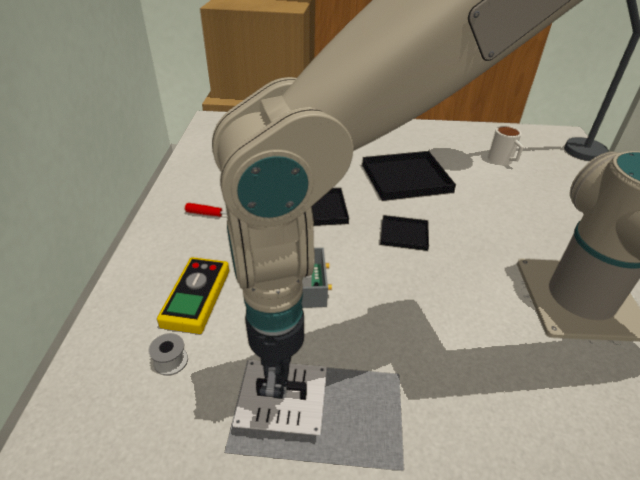

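View pics/top4.png

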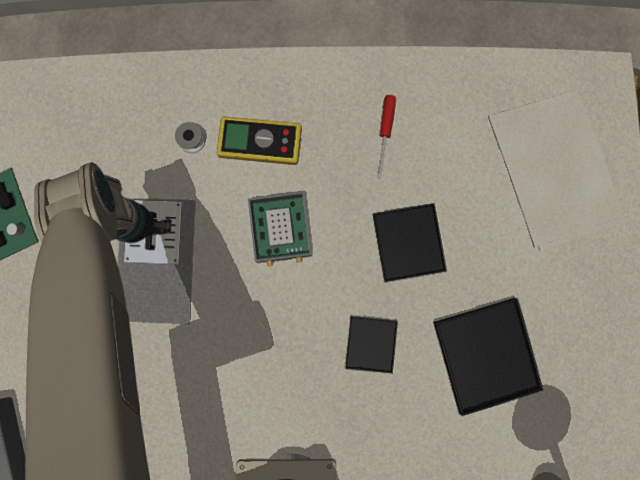

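The cover hovers above the far half of the mat, within its edges. Lowering slowly.

>>> {"fn": "jog_arm", "kwargs": {"plan": [{"claw": 1,"x": 0.001,"y": 0.001,"z": 0.007,"wx": 0,"wy": 0,"wz": 0},{"claw": 1,"x": 0.002,"y": 0.002,"z": 0.014,"wx": 0,"wy": 0,"wz": 0},{"claw": 1,"x": 0.002,"y": 0.002,"z": 0.019,"wx": 0,"wy": 0,"wz": 0},{"claw": 1,"x": 0.002,"y": 0.002,"z": 0.022,"wx": 0,"wy": 0,"wz": 0},{"claw": 1,"x": 0.002,"y": 0.002,"z": 0.023,"wx": 0,"wy": 0,"wz": 0},{"claw": 1,"x": 0.002,"y": 0.002,"z": 0.023,"wx": 0,"wy": 0,"wz": 0}]}}

```text
t: 7.05
eef_pos: [580.4, 267.8, 25.4]
orientation: [-0.0, 0.724, 0.69, -0.0]
force: [0.2, 0.6, -2.3]
gripper_width: 0.125
```

>>> {"fn": "jog_arm", "kwargs": {"plan": [{"claw": 1,"x": 0,"y": 0,"z": 0.001,"wx": 0,"wy": 0,"wz": 0},{"claw": 1,"x": 0,"y": 0,"z": 0.0015,"wx": 0,"wy": 0,"wz": 0},{"claw": 1,"x": 0,"y": 0,"z": 0.0015,"wx": 0,"wy": 0,"wz": 0}]}}

```text
t: 7.35
eef_pos: [580.7, 267.8, 24.4]
orientation: [0.0, 0.724, 0.69, 0.0]
force: [0.3, 0.2, -2.8]
gripper_width: 0.132
```

```bash
python3 -c "
from h import *
go(580.1,265.6,21,87.2)
cv2.imwrite('pics/side5.png',grab_frame('side')[340:480,200:420].repeat(3,0).repeat(3,1))"
```

```text
t 7.35 pos [580.7 267.8  24.4] F [ 0.3  0.2 -2.8] w 0.132 q [ 0.33  0.47 -0.22  0.88  0.    0.38]
shift [-0.0023 -0.0005  0.0034] turn [ 0.01 -0.01  0.03]
```

View pics/side5.png

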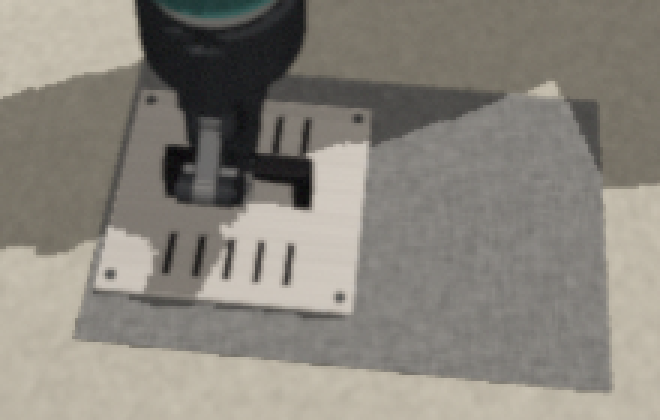

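>>> {"fn": "jog_arm", "kwargs": {"plan": [{"claw": 1,"x": -0.001,"y": 0,"z": 0.001,"wx": 0,"wy": 0,"wz": 0},{"claw": 1,"x": -0.001,"y": 0,"z": 0.002,"wx": 0,"wy": 0,"wz": 0},{"claw": 1,"x": -0.001,"y": 0,"z": 0.0025,"wx": 0,"wy": 0,"wz": 0},{"claw": 1,"x": -0.001,"y": 0,"z": 0.0025,"wx": 0,"wy": 0,"wz": 0}]}}

```text
t: 7.8
eef_pos: [580.5, 266.7, 21.6]
orientation: [-0.0, 0.724, 0.69, -0.0]
force: [-0.3, -0.4, -2.4]
gripper_width: 0.131
```

```bash
python3 -c "
from h import *
go(580.1,265.6,21,87.2)"
```

```text
t 7.8 pos [580.5 266.7  21.6] F [-0.3 -0.4 -2.4] w 0.131 q [ 0.33  0.47 -0.22  0.88  0.    0.38]
shift [-0.0011 -0.0003  0.0006] turn [-0.01  0.01  0.03]
```

>>> {"fn": "jog_arm", "kwargs": {"plan": [{"claw": 1,"x": 0,"y": 0,"z": 0.0007,"wx": 0,"wy": 0,"wz": 0},{"claw": 1,"x": 0,"y": 0,"z": 0.0014,"wx": 0,"wy": 0,"wz": 0},{"claw": 1,"x": 0,"y": 0,"z": 0.0014,"wx": 0,"wy": 0,"wz": 0}]}}

```text
t: 8.1
eef_pos: [580.7, 266.8, 21.1]
orientation: [0.0, 0.724, 0.69, 0.0]
force: [-3.6, -0.7, 3.6]
gripper_width: 0.133
```

Contact felt. Releasing.

>>> {"fn": "jog_arm", "kwargs": {"plan": [{"claw": 0.8,"x": 0,"y": 0,"z": 0,"wx": 0,"wy": 0,"wz": 0},{"claw": 0.7,"x": 0,"y": 0,"z": 0,"wx": 0,"wy": 0,"wz": 0},{"claw": 0.6,"x": 0,"y": 0,"z": 0,"wx": 0,"wy": 0,"wz": 0},{"claw": 0.6,"x": 0,"y": 0,"z": -0.005,"wx": 0,"wy": 0,"wz": 0},{"claw": 0.6,"x": 0,"y": 0,"z": -0.02,"wx": 0,"wy": 0,"wz": 0},{"claw": 0.6,"x": 0,"y": 0,"z": -0.05,"wx": 0,"wy": 0,"wz": 0},{"claw": 0.6,"x": 0,"y": 0,"z": -0.09,"wx": 0,"wy": 0,"wz": 0},{"claw": 0.45,"x": 0,"y": 0,"z": -0.11,"wx": 0,"wy": 0,"wz": 0}]}}

```text
t: 8.9
eef_pos: [582.9, 267.6, 135.5]
orientation: [0.001, 0.724, 0.69, 0.003]
force: [0.0, 0.3, 0.7]
gripper_width: 0.542
```

```bash
python3 -c "
from h import *
go(581.3,3.1,130,96.1)
cv2.imwrite('pics/side6.png',grab_frame('side')[340:480,200:420].repeat(3,0).repeat(3,1))
im=cv2.imread('pics/top4.png');g=im.max(2)
cv2.imwrite('pics/top4c.png',cv2.resize(im[180:275,235:325],None,fx=6,fy=6,interpolation=cv2.INTER_CUBIC))"
```

```text
t 8.9 pos [582.9 267.6 135.5] F [0.  0.3 0.7] w 0.542 q [ 0.33  0.36 -0.12  1.08  0.    0.38]
shift [-0.2643  0.0111  0.0049] turn [ 0.36 -0.11 -8.87]
```

View pics/side6.png

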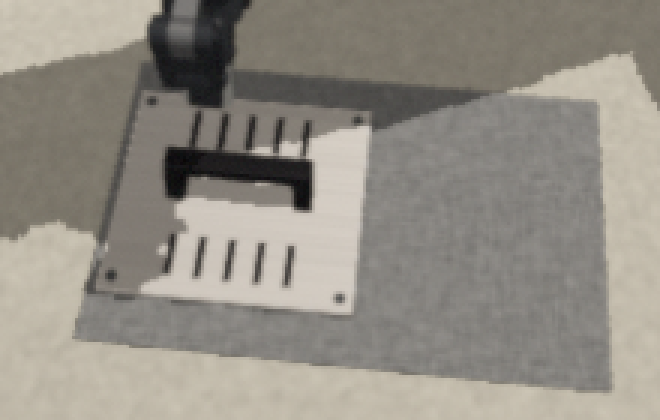

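View pics/top4c.png

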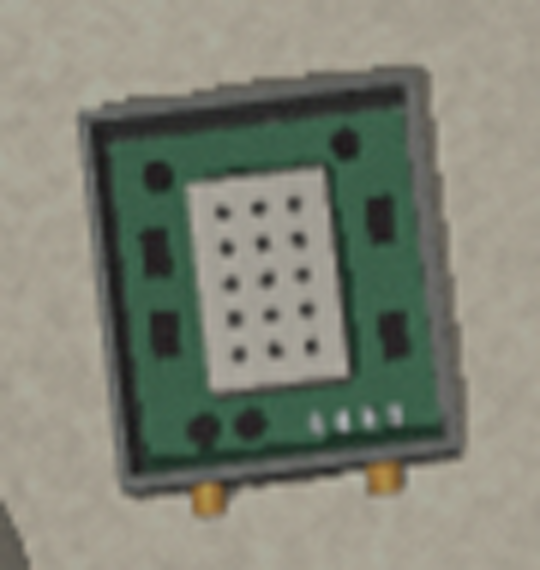

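The cover sits flat on the mat. The top crop shows the shield can clearly (corners about (190,182), (325,167), (350,378), (210,393) in the crop); measuring it.

```bash
python3 -c "
from h import *
c=np.array([[190,182],[325,167],[350,378],[210,393]])/6+[235,180]-.4
P=plane('top',c,51);print(P.round(1),P.mean(0))
u=(P[0]+P[1]-P[2]-P[3])/2;print(np.hypot(*u[:2]),np.degrees(np.arctan2(u[1],u[0])))
im=cv2.imread('pics/top4.png').astype(int);m=(im.min(2)>140)&(im.max(2)-im.min(2)<45)
mm=np.zeros_like(m);mm[205:248,264:296]=m[205:248,264:296]
mm=cv2.morphologyEx(mm.astype(np.uint8),cv2.MORPH_CLOSE,np.ones((3,3)))
print(rect('top',mm,(279,221),51))
"
```

```text
[[615.2  29.5  51. ]
 [619.5 -15.7  51. ]
 [548.8 -23.3  51. ]
 [544.4  23.3  51. ]] [581.98821992   3.46015861  51.        ]
71.09666379449297 5.538196413377891
None
```

>>> {"fn": "jog_arm", "kwargs": {"plan": [{"claw": 0.27,"x": -0.04,"y": 0.0016,"z": 0.0,"wx": 0,"wy": 0,"wz": -1.5},{"claw": 0.27,"x": -0.085,"y": 0.0035,"z": 0.0,"wx": 0,"wy": 0,"wz": -3},{"claw": 0.27,"x": -0.13,"y": 0.0055,"z": 0.0,"wx": 0,"wy": 0,"wz": -4.5},{"claw": 0.27,"x": -0.175,"y": 0.0075,"z": 0.0,"wx": 0,"wy": 0,"wz": -6},{"claw": 0.27,"x": -0.22,"y": 0.0092,"z": 0.01,"wx": 0,"wy": 0,"wz": -7.5},{"claw": 0.27,"x": -0.25,"y": 0.0105,"z": 0.02,"wx": 0,"wy": 0,"wz": -8.8},{"claw": 0.27,"x": -0.264,"y": 0.011,"z": 0.035,"wx": 0,"wy": 0,"wz": -8.8},{"claw": 0.27,"x": -0.264,"y": 0.011,"z": 0.035,"wx": 0,"wy": 0,"wz": -8.8}]}}

```text
t: 9.75
eef_pos: [577.3, 0.8, 94.2]
orientation: [-0.001, 0.67, 0.742, -0.001]
force: [-1.1, 1.3, -0.2]
gripper_width: 0.734
```

>>> {"fn": "jog_arm", "kwargs": {"plan": [{"claw": 0.27,"x": 0,"y": 0,"z": 0,"wx": 0,"wy": 0,"wz": 0},{"claw": 0.27,"x": 0,"y": 0,"z": 0,"wx": 0,"wy": 0,"wz": 0}]}}

```text
t: 9.95
eef_pos: [579.6, 3.5, 96.4]
orientation: [0.001, 0.669, 0.744, 0.001]
force: [-0.8, 0.5, 1.1]
gripper_width: 0.727
```

```bash
python3 -c "
from h import *
go(582,3.3,26,96)
cv2.imwrite('pics/side7.png',grab_frame('side')[180:340,200:380].repeat(4,0).repeat(4,1));im=grab_frame('top');cv2.imwrite('pics/top7.png',cv2.resize(im[180:275,235:325],None,fx=6,fy=6))"
```

```text
t 9.95 pos [579.6   3.5  96.4] F [-0.8  0.5  1.1] w 0.727 q [-0.11  0.3  -0.3   0.97  0.   -0.21]
shift [-0.0004  0.0023  0.0704] turn [ 0.09 -0.    0.09]
```

View pics/side7.png

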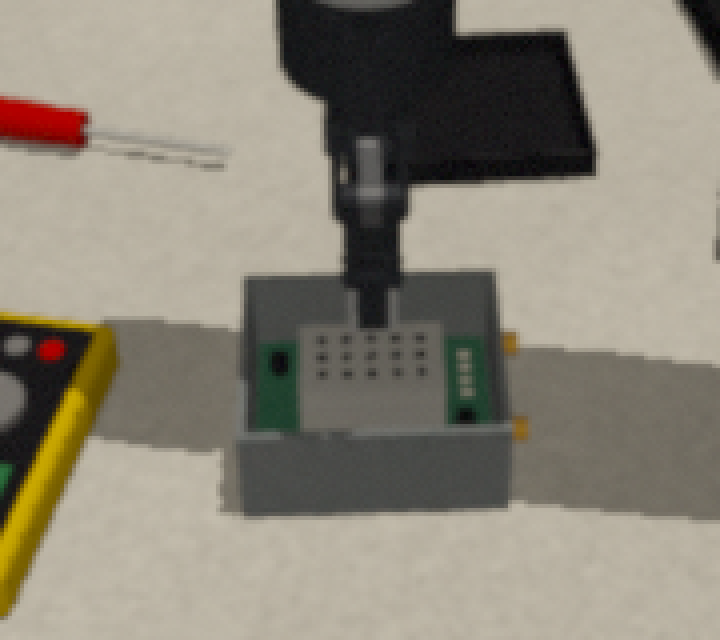

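View pics/top7.png

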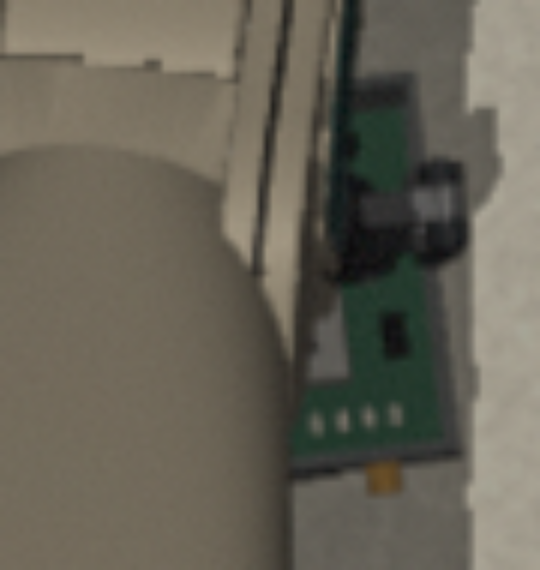

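```bash
python3 -c "
from h import *
a=proj('side',[[576,34,101],[582,-28,101],[579.6,3.5,96.4]]);print((a-[200,180])*4)
a=proj('top',[[576,34,101],[582,-28,101],[585,-28,130]]);print((a-[235,180])*6)"
```

```text
[[371.65920543 321.0247307 ]
 [370.45322035 232.68352951]
 [369.81828087 283.61975346]]
[[161.16387614 280.87752145]
 [354.87440313 259.25339352]
 [351.1676866  239.39015465]]
```

Projected fingertips match the picture (near tip at crop (371,321)). Descending around the shield can.

>>> {"fn": "jog_arm", "kwargs": {"plan": [{"claw": 0.27,"x": 0,"y": 0.001,"z": 0.015,"wx": 0,"wy": 0,"wz": 0},{"claw": 0.27,"x": 0,"y": 0.002,"z": 0.03,"wx": 0,"wy": 0,"wz": 0},{"claw": 0.27,"x": 0,"y": 0.002,"z": 0.045,"wx": 0,"wy": 0,"wz": 0},{"claw": 0.27,"x": 0,"y": 0.002,"z": 0.057,"wx": 0,"wy": 0,"wz": 0},{"claw": 0.27,"x": 0,"y": 0.002,"z": 0.064,"wx": 0,"wy": 0,"wz": 0},{"claw": 0.27,"x": 0,"y": 0.002,"z": 0.068,"wx": 0,"wy": 0,"wz": 0},{"claw": 0.27,"x": 0,"y": 0.002,"z": 0.068,"wx": 0,"wy": 0,"wz": 0}]}}

```text
t: 10.75
eef_pos: [580.4, 2.8, 26.6]
orientation: [-0.0, 0.669, 0.743, -0.0]
force: [0.2, -0.0, 0.1]
gripper_width: 0.728
```

```bash
python3 -c "
from h import *
go(582,3.3,26,96)
cv2.imwrite('pics/side8.png',grab_frame('side')[180:340,200:380].repeat(4,0).repeat(4,1))"
```

```text
t 10.75 pos [580.4   2.8  26.6] F [ 0.2 -0.   0.1] w 0.728 q [-0.11  0.38 -0.35  0.84  0.   -0.21]
shift [0.0003 0.0017 0.0006] turn [-0.07 -0.02  0.03]
```

View pics/side8.png

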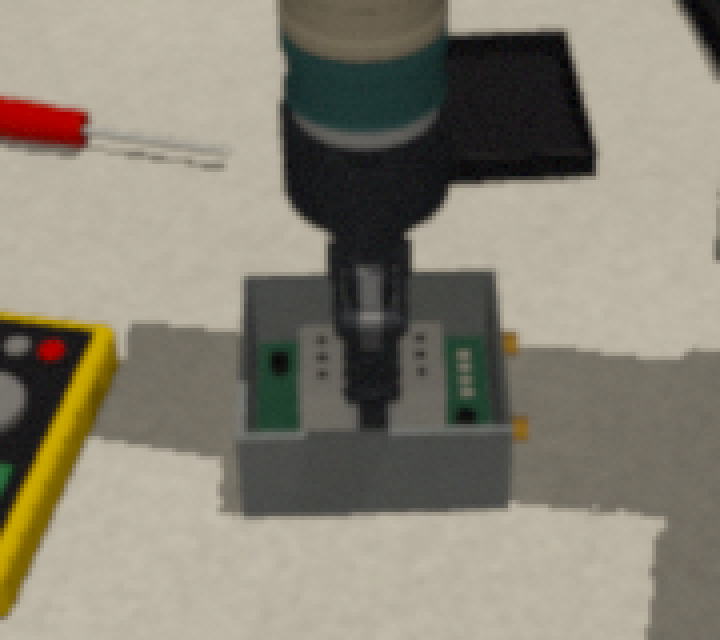

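No contact; fingers straddle the can. Closing.

>>> {"fn": "jog_arm", "kwargs": {"newtons": 30, "plan": [{"claw": 0.4,"x": 0,"y": 0,"z": 0,"wx": 0,"wy": 0,"wz": 0},{"claw": 0.6,"x": 0,"y": 0,"z": 0,"wx": 0,"wy": 0,"wz": 0},{"claw": 0.8,"x": 0,"y": 0,"z": 0,"wx": 0,"wy": 0,"wz": 0},{"claw": 0.8,"x": 0,"y": 0,"z": 0,"wx": 0,"wy": 0,"wz": 0},{"claw": 0.8,"x": 0,"y": 0,"z": 0,"wx": 0,"wy": 0,"wz": 0}]}}

```text
t: 11.3
eef_pos: [581.7, 2.7, 28.2]
orientation: [0.001, 0.669, 0.743, 0.001]
force: [-0.3, -0.9, 5.2]
gripper_width: 0.53
```

>>> {"fn": "jog_arm", "kwargs": {"plan": [{"claw": 0.8,"x": 0,"y": 0,"z": -0.003,"wx": 0,"wy": 0,"wz": 0},{"claw": 0.8,"x": 0,"y": 0,"z": -0.007,"wx": 0,"wy": 0,"wz": 0},{"claw": 0.8,"x": 0,"y": 0,"z": -0.012,"wx": 0,"wy": 0,"wz": 0},{"claw": 0.8,"x": 0,"y": 0,"z": -0.015,"wx": 0,"wy": 0,"wz": 0},{"claw": 0.8,"x": 0,"y": 0,"z": -0.015,"wx": 0,"wy": 0,"wz": 0}]}}

```text
t: 11.8
eef_pos: [581.2, 2.7, 42.9]
orientation: [0.0, 0.669, 0.743, 0.0]
force: [0.7, -0.3, -0.6]
gripper_width: 0.531
```

```bash
python3 -c "
from h import *
go(582,3.3,26,96)
cv2.imwrite('pics/side9.png',grab_frame('side')[180:340,200:380].repeat(4,0).repeat(4,1))"
```

```text
t 11.8 pos [581.2   2.7  42.9] F [ 0.7 -0.3 -0.6] w 0.531 q [-0.11  0.36 -0.34  0.87  0.   -0.21]
shift [0.0005 0.0008 0.0169] turn [0.05 0.01 0.03]
```

View pics/side9.png

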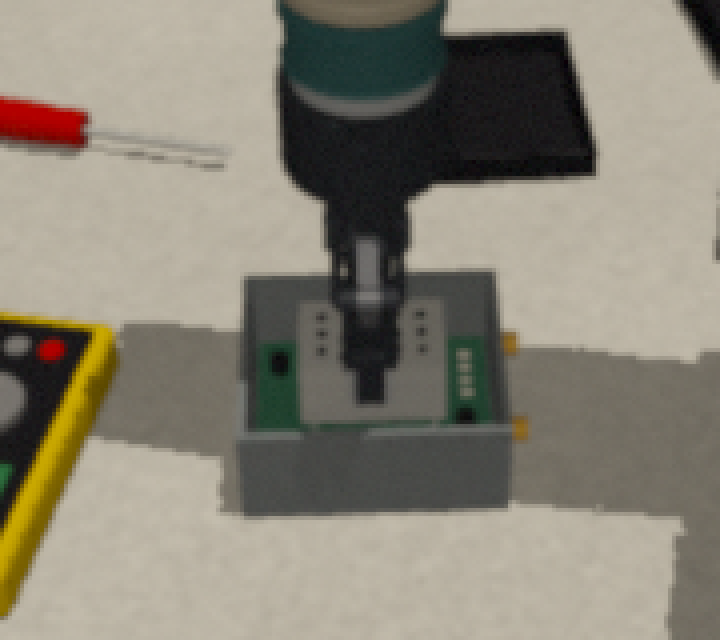

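The can rises level with the fingers, clear of the board. Continuing up and over to the mat.

>>> {"fn": "jog_arm", "kwargs": {"plan": [{"claw": 0.8,"x": 0,"y": 0,"z": -0.01,"wx": 0,"wy": 0,"wz": 0},{"claw": 0.8,"x": 0,"y": 0,"z": -0.025,"wx": 0,"wy": 0,"wz": 0},{"claw": 0.8,"x": 0,"y": 0,"z": -0.045,"wx": 0,"wy": 0,"wz": 0},{"claw": 0.8,"x": 0,"y": 0,"z": -0.065,"wx": 0,"wy": 0,"wz": 0},{"claw": 0.8,"x": 0,"y": 0,"z": -0.08,"wx": 0,"wy": 0,"wz": 0},{"claw": 0.8,"x": 0,"y": 0,"z": -0.085,"wx": 0,"wy": 0,"wz": 0}]}}

```text
t: 12.45
eef_pos: [582.3, 2.6, 129.9]
orientation: [0.002, 0.669, 0.743, 0.001]
force: [0.2, 0.5, -0.9]
gripper_width: 0.528
```

```bash
python3 -c "
from h import *
go(450.3,272.1,80,87.2)
cv2.imwrite('pics/side10.png',grab_frame('side')[120:360,160:400].repeat(2,0).repeat(2,1))"
```

```text
t 12.45 pos [582.3   2.6 129.9] F [ 0.2  0.5 -0.9] w 0.528 q [-0.11  0.27 -0.26  1.04  0.   -0.21]
shift [ 0.2819 -0.1032  0.0492] turn [0.22 0.03 8.83]
```

View pics/side10.png

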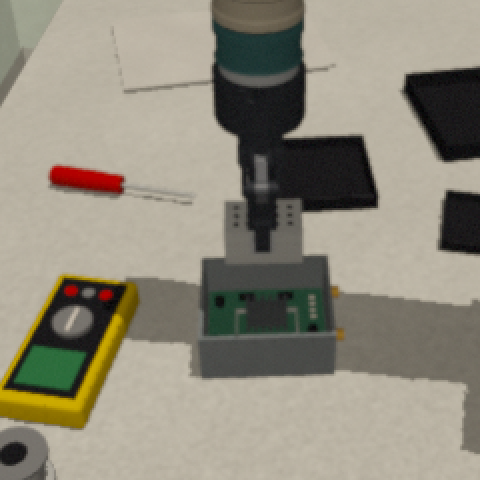

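The can hangs above the module; heat sink and fence are visible. Carrying on.

>>> {"fn": "jog_arm", "kwargs": {"plan": [{"claw": 0.8,"x": 0.015,"y": -0.0055,"z": 0,"wx": 0,"wy": 0,"wz": 0.5},{"claw": 0.8,"x": 0.05,"y": -0.018,"z": 0,"wx": 0,"wy": 0,"wz": 1.5},{"claw": 0.8,"x": 0.09,"y": -0.033,"z": 0,"wx": 0,"wy": 0,"wz": 3},{"claw": 0.8,"x": 0.135,"y": -0.049,"z": 0,"wx": 0,"wy": 0,"wz": 4.5},{"claw": 0.8,"x": 0.18,"y": -0.066,"z": 0,"wx": 0,"wy": 0,"wz": 6},{"claw": 0.8,"x": 0.225,"y": -0.082,"z": 0.01,"wx": 0,"wy": 0,"wz": 7.5},{"claw": 0.8,"x": 0.26,"y": -0.095,"z": 0.025,"wx": 0,"wy": 0,"wz": 8.8},{"claw": 0.8,"x": 0.282,"y": -0.103,"z": 0.04,"wx": 0,"wy": 0,"wz": 8.8}]}}

```text
t: 13.3
eef_pos: [446.7, 274.4, 86.4]
orientation: [-0.0, 0.723, 0.691, -0.0]
force: [0.2, -0.4, -1.3]
gripper_width: 0.534
```

>>> {"fn": "jog_arm", "kwargs": {"plan": [{"claw": 0.8,"x": 0,"y": 0,"z": 0.015,"wx": 0,"wy": 0,"wz": 0},{"claw": 0.8,"x": 0,"y": 0,"z": 0.03,"wx": 0,"wy": 0,"wz": 0},{"claw": 0.8,"x": 0,"y": 0,"z": 0.045,"wx": 0,"wy": 0,"wz": 0},{"claw": 0.8,"x": 0,"y": 0,"z": 0.045,"wx": 0,"wy": 0,"wz": 0},{"claw": 0.8,"x": 0,"y": 0,"z": 0.045,"wx": 0,"wy": 0,"wz": 0}]}}

```text
t: 13.8
eef_pos: [448.0, 272.0, 41.7]
orientation: [-0.0, 0.724, 0.69, -0.001]
force: [-0.2, 0.7, -0.5]
gripper_width: 0.534
```

```bash
python3 -c "
from h import *
go(450.3,272.1,17.2,87.2)
cv2.imwrite('pics/side11.png',grab_frame('side')[300:480,180:440].repeat(3,0).repeat(3,1))"
```

```text
t 13.8 pos [448.  272.   41.7] F [-0.2  0.7 -0.5] w 0.534 q [ 0.42  0.28 -0.47  0.83  0.    0.47]
shift [0.0002 0.0023 0.0245] turn [-0.1   0.05  0.03]
```

View pics/side11.png

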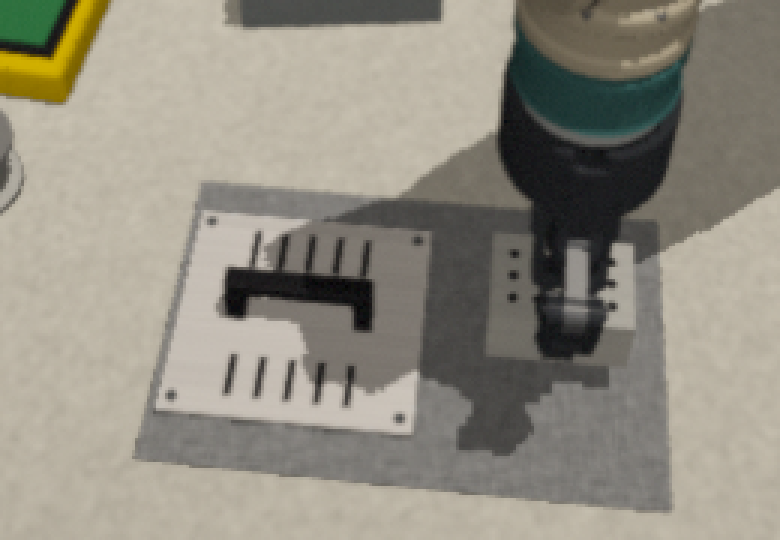

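>>> {"fn": "jog_arm", "kwargs": {"plan": [{"claw": 0.8,"x": 0,"y": 0.001,"z": 0.007,"wx": 0,"wy": 0,"wz": 0},{"claw": 0.8,"x": 0,"y": 0.002,"z": 0.014,"wx": 0,"wy": 0,"wz": 0},{"claw": 0.8,"x": 0,"y": 0.002,"z": 0.018,"wx": 0,"wy": 0,"wz": 0},{"claw": 0.8,"x": 0,"y": 0.002,"z": 0.021,"wx": 0,"wy": 0,"wz": 0},{"claw": 0.8,"x": 0,"y": 0.002,"z": 0.0225,"wx": 0,"wy": 0,"wz": 0},{"claw": 0.8,"x": 0,"y": 0.002,"z": 0.0225,"wx": 0,"wy": 0,"wz": 0},{"claw": 0.8,"x": 0,"y": 0.002,"z": 0.0225,"wx": 0,"wy": 0,"wz": 0}]}}

```text
t: 14.55
eef_pos: [450.9, 272.3, 19.9]
orientation: [0.0, 0.724, 0.69, 0.0]
force: [-0.4, -0.4, -1.7]
gripper_width: 0.534
```

>>> {"fn": "jog_arm", "kwargs": {"plan": [{"claw": 0.8,"x": 0,"y": 0,"z": 0.0007,"wx": 0,"wy": 0,"wz": 0},{"claw": 0.8,"x": 0,"y": 0,"z": 0.0014,"wx": 0,"wy": 0,"wz": 0},{"claw": 0.8,"x": 0,"y": 0,"z": 0.0014,"wx": 0,"wy": 0,"wz": 0}]}}

```text
t: 14.85
eef_pos: [450.7, 272.3, 18.4]
orientation: [0.0, 0.724, 0.69, -0.0]
force: [-0.1, 0.1, -0.6]
gripper_width: 0.531
```

>>> {"fn": "jog_arm", "kwargs": {"plan": [{"claw": 0.8,"x": 0,"y": 0,"z": 0.0007,"wx": 0,"wy": 0,"wz": 0},{"claw": 0.8,"x": 0,"y": 0,"z": 0.0012,"wx": 0,"wy": 0,"wz": 0},{"claw": 0.8,"x": 0,"y": 0,"z": 0.0012,"wx": 0,"wy": 0,"wz": 0}]}}

```text
t: 15.15
eef_pos: [450.8, 272.3, 17.2]
orientation: [-0.0, 0.724, 0.69, -0.0]
force: [-1.0, -0.8, -0.1]
gripper_width: 0.53
```

>>> {"fn": "jog_arm", "kwargs": {"plan": [{"claw": 0.8,"x": 0,"y": 0,"z": 0.0005,"wx": 0,"wy": 0,"wz": 0},{"claw": 0.8,"x": 0,"y": 0,"z": 0.0008,"wx": 0,"wy": 0,"wz": 0},{"claw": 0.8,"x": 0,"y": 0,"z": 0.0008,"wx": 0,"wy": 0,"wz": 0}]}}

```text
t: 15.45
eef_pos: [450.8, 272.3, 17.2]
orientation: [0.0, 0.724, 0.69, 0.0]
force: [-1.8, -1.1, 6.7]
gripper_width: 0.532
```

Contact; releasing.

>>> {"fn": "jog_arm", "kwargs": {"plan": [{"claw": 0.4,"x": 0,"y": 0,"z": 0,"wx": 0,"wy": 0,"wz": 0},{"claw": 0.3,"x": 0,"y": 0,"z": 0,"wx": 0,"wy": 0,"wz": 0},{"claw": 0.22,"x": 0,"y": 0,"z": 0,"wx": 0,"wy": 0,"wz": 0},{"claw": 0.22,"x": 0,"y": 0,"z": -0.005,"wx": 0,"wy": 0,"wz": 0},{"claw": 0.22,"x": 0,"y": 0,"z": -0.025,"wx": 0,"wy": 0,"wz": 0},{"claw": 0.22,"x": 0,"y": 0,"z": -0.055,"wx": 0,"wy": 0,"wz": 0},{"claw": 0.22,"x": 0,"y": 0,"z": -0.09,"wx": 0,"wy": 0,"wz": 0},{"claw": 0.22,"x": 0,"y": 0,"z": -0.11,"wx": 0,"wy": 0,"wz": 0}]}}

```text
t: 16.25
eef_pos: [452.1, 272.9, 129.4]
orientation: [0.001, 0.724, 0.69, 0.002]
force: [1.1, 0.2, -0.2]
gripper_width: 0.776
```

```bash
python3 -c "
from h import *
go(582,3.3,100,96)
cv2.imwrite('pics/side12.png',grab_frame('side')[220:480,140:440].repeat(2,0).repeat(2,1));im=grab_frame('top');cv2.imwrite('pics/top12.png',im)"
```

```text
t 16.25 pos [452.1 272.9 129.4] F [ 1.1  0.2 -0.2] w 0.776 q [ 0.42  0.18 -0.37  1.01  0.    0.47]
shift [-0.2631  0.1426  0.0294] turn [ 0.2  -0.09 -8.77]
```

View pics/side12.png

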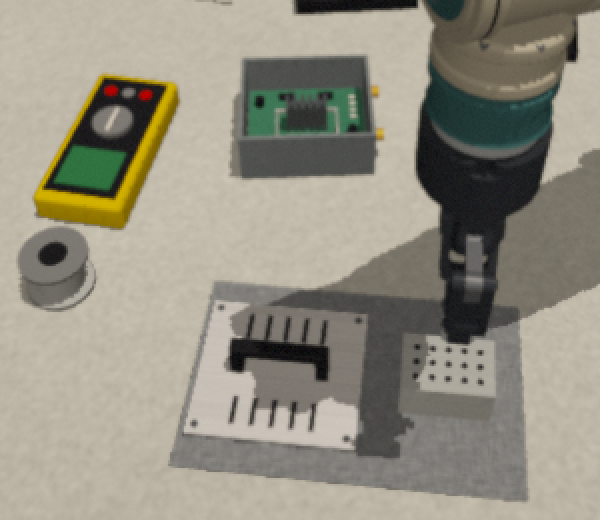

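View pics/top12.png

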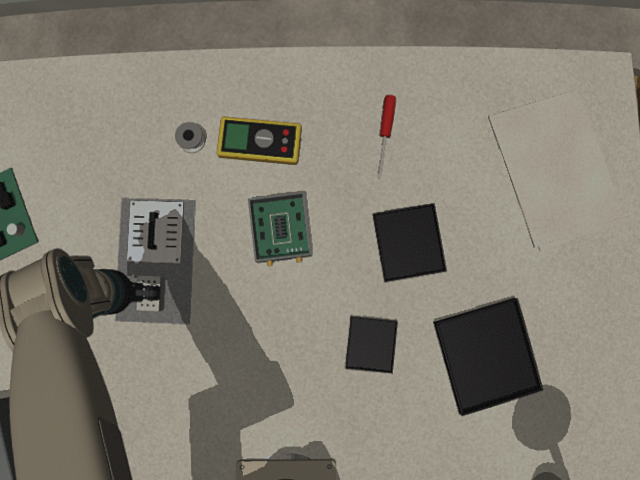

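Cover and shield lie side by side on the mat, upright; meter, spool and driver unmoved. Now the board: locating the heat sink and moving over it.

>>> {"fn": "jog_arm", "kwargs": {"plan": [{"claw": 0.6,"x": -0.04,"y": 0.022,"z": 0,"wx": 0,"wy": 0,"wz": -1.5},{"claw": 0.6,"x": -0.08,"y": 0.044,"z": 0,"wx": 0,"wy": 0,"wz": -3},{"claw": 0.6,"x": -0.12,"y": 0.066,"z": 0,"wx": 0,"wy": 0,"wz": -4.5},{"claw": 0.6,"x": -0.16,"y": 0.088,"z": 0,"wx": 0,"wy": 0,"wz": -6},{"claw": 0.6,"x": -0.2,"y": 0.109,"z": 0,"wx": 0,"wy": 0,"wz": -7.5},{"claw": 0.6,"x": -0.235,"y": 0.128,"z": 0,"wx": 0,"wy": 0,"wz": -8.8},{"claw": 0.6,"x": -0.257,"y": 0.14,"z": 0.015,"wx": 0,"wy": 0,"wz": -8.8},{"claw": 0.6,"x": -0.263,"y": 0.1426,"z": 0.03,"wx": 0,"wy": 0,"wz": -8.8}]}}

```text
t: 17.15
eef_pos: [581.8, 0.1, 95.4]
orientation: [0.001, 0.67, 0.742, 0.0]
force: [-0.0, -0.3, -0.1]
gripper_width: 0.398
```

>>> {"fn": "jog_arm", "kwargs": {"plan": [{"claw": 0.6,"x": 0,"y": 0,"z": 0,"wx": 0,"wy": 0,"wz": 0},{"claw": 0.6,"x": 0,"y": 0,"z": 0,"wx": 0,"wy": 0,"wz": 0}]}}

```text
t: 17.35
eef_pos: [578.5, 3.7, 95.0]
orientation: [-0.002, 0.669, 0.744, -0.001]
force: [-0.8, -0.2, 0.5]
gripper_width: 0.4
```

```bash
python3 -c "
from h import *
im=cv2.imread('pics/top12.png')[180:275,235:325]
cv2.imwrite('pics/top12c.png',cv2.resize(im,None,fx=6,fy=6))
go(582,3.3,22,96.1)
cv2.imwrite('pics/side13.png',grab_frame('side')[180:340,200:380].repeat(4,0).repeat(4,1))"
```

```text
t 17.35 pos [578.5   3.7  95. ] F [-0.8 -0.2  0.5] w 0.4 q [-0.11  0.3  -0.3   0.98  0.   -0.21]
shift [-0.0009  0.0037  0.0729] turn [-0.22 -0.08 -0.03]
```

View pics/side13.png

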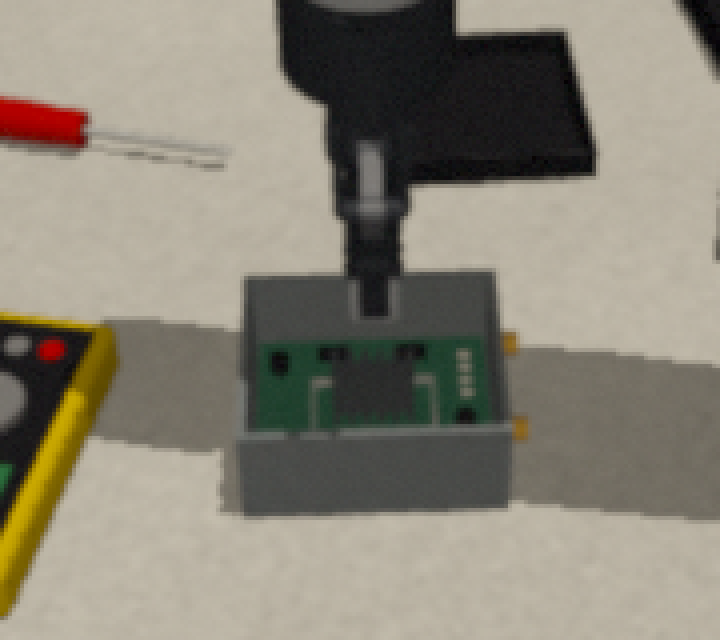

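View pics/top12c.png

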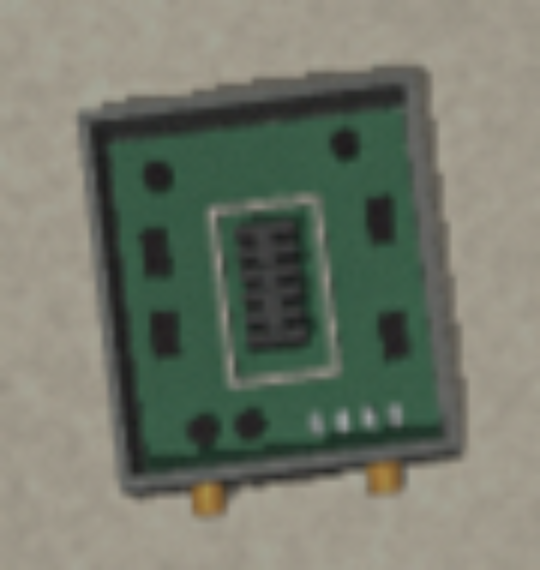

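The sink's centre is at crop (272,285); fence and chips are clear of the finger path. Descending.

>>> {"fn": "jog_arm", "kwargs": {"plan": [{"claw": 0.6,"x": 0,"y": 0.001,"z": 0.015,"wx": 0,"wy": 0,"wz": 0},{"claw": 0.6,"x": 0,"y": 0.002,"z": 0.03,"wx": 0,"wy": 0,"wz": 0},{"claw": 0.6,"x": 0,"y": 0.002,"z": 0.045,"wx": 0,"wy": 0,"wz": 0},{"claw": 0.6,"x": 0,"y": 0.002,"z": 0.058,"wx": 0,"wy": 0,"wz": 0},{"claw": 0.6,"x": 0,"y": 0.002,"z": 0.066,"wx": 0,"wy": 0,"wz": 0},{"claw": 0.6,"x": 0,"y": 0.002,"z": 0.07,"wx": 0,"wy": 0,"wz": 0},{"claw": 0.6,"x": 0,"y": 0.002,"z": 0.07,"wx": 0,"wy": 0,"wz": 0}]}}

```text
t: 18.1
eef_pos: [582.0, 3.0, 25.7]
orientation: [-0.0, 0.669, 0.743, -0.0]
force: [-0.3, -0.3, 0.3]
gripper_width: 0.399
```

```bash
python3 -c "
from h import *
P=plane('top',[[280.2,227.1]],46);print(P)
go(582,3.3,22,96.1)
cv2.imwrite('pics/side14.png',grab_frame('side')[180:340,200:380].repeat(4,0).repeat(4,1))"
```

```text
[[580.71915282   2.13172746  46.        ]]
t 18.1 pos [582.    3.   25.7] F [-0.3 -0.3  0.3] w 0.399 q [-0.11  0.39 -0.35  0.84  0.   -0.21]
shift [0.0003 0.     0.0037] turn [-0.07 -0.02 -0.06]
```

View pics/side14.png

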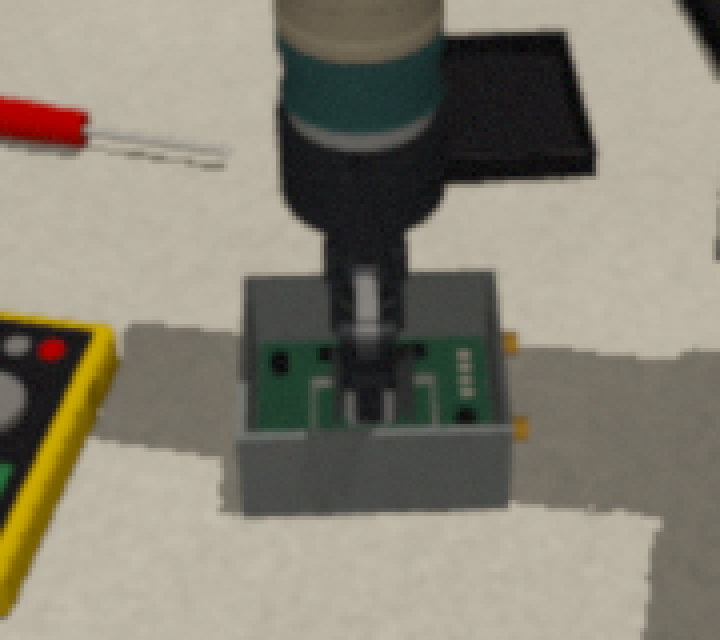

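>>> {"fn": "jog_arm", "kwargs": {"newtons": 40, "plan": [{"claw": 0.6,"x": 0,"y": 0,"z": 0.003,"wx": 0,"wy": 0,"wz": 0},{"claw": 0.7,"x": 0,"y": 0,"z": 0.003,"wx": 0,"wy": 0,"wz": 0},{"claw": 0.85,"x": 0,"y": 0,"z": 0.003,"wx": 0,"wy": 0,"wz": 0},{"claw": 1,"x": 0,"y": 0,"z": 0.003,"wx": 0,"wy": 0,"wz": 0},{"claw": 1,"x": 0,"y": 0,"z": 0.003,"wx": 0,"wy": 0,"wz": 0},{"claw": 1,"x": 0,"y": 0,"z": 0.003,"wx": 0,"wy": 0,"wz": 0},{"claw": 1,"x": 0,"y": 0,"z": 0.003,"wx": 0,"wy": 0,"wz": 0}]}}

```text
t: 18.85
eef_pos: [583.0, 2.8, 23.9]
orientation: [0.0, 0.669, 0.743, 0.0]
force: [0.2, -0.7, 3.6]
gripper_width: 0.228
```

>>> {"fn": "jog_arm", "kwargs": {"plan": [{"claw": 1,"x": 0,"y": 0,"z": -0.002,"wx": 0,"wy": 0,"wz": 0},{"claw": 1,"x": 0,"y": 0,"z": -0.006,"wx": 0,"wy": 0,"wz": 0},{"claw": 1,"x": 0,"y": 0,"z": -0.012,"wx": 0,"wy": 0,"wz": 0},{"claw": 1,"x": 0,"y": 0,"z": -0.018,"wx": 0,"wy": 0,"wz": 0},{"claw": 1,"x": 0,"y": 0,"z": -0.02,"wx": 0,"wy": 0,"wz": 0}]}}

```text
t: 19.35
eef_pos: [583.1, 2.8, 44.4]
orientation: [0.001, 0.669, 0.743, 0.0]
force: [0.9, -0.1, -2.0]
gripper_width: 0.223
```

```bash
python3 -c "
from h import *
go(582,3.3,22,96.1)
cv2.imwrite('pics/side15.png',grab_frame('side')[180:340,200:380].repeat(4,0).repeat(4,1))"
```

```text
t 19.35 pos [583.1   2.8  44.4] F [ 0.9 -0.1 -2. ] w 0.223 q [-0.11  0.36 -0.34  0.87 -0.   -0.21]
shift [ 0.0006 -0.0011  0.0224] turn [ 0.08  0.02 -0.07]
```

View pics/side15.png

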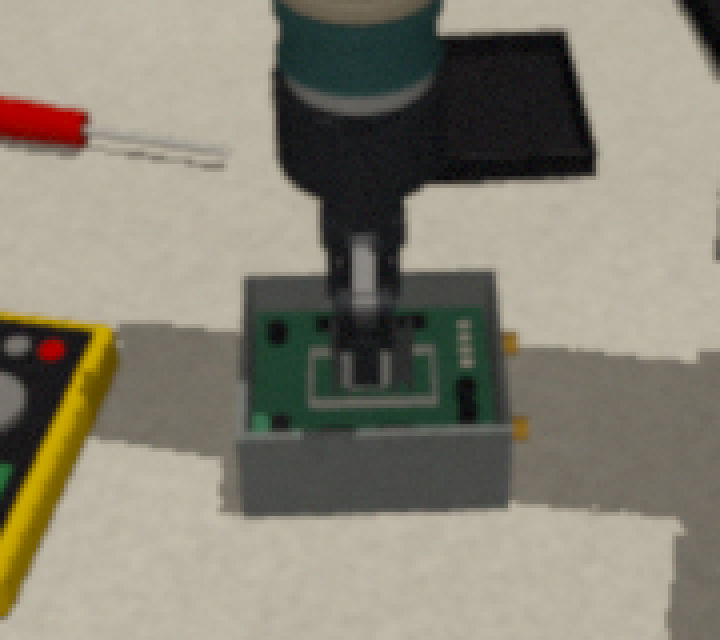

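The board is rising level, free of the walls. Lifting and carrying to the tray.

>>> {"fn": "jog_arm", "kwargs": {"plan": [{"claw": 1,"x": 0,"y": 0,"z": -0.01,"wx": 0,"wy": 0,"wz": 0},{"claw": 1,"x": 0,"y": 0,"z": -0.025,"wx": 0,"wy": 0,"wz": 0},{"claw": 1,"x": 0,"y": 0,"z": -0.045,"wx": 0,"wy": 0,"wz": 0},{"claw": 1,"x": 0,"y": 0,"z": -0.065,"wx": 0,"wy": 0,"wz": 0},{"claw": 1,"x": 0,"y": 0,"z": -0.08,"wx": 0,"wy": 0,"wz": 0},{"claw": 1,"x": 0,"y": 0,"z": -0.085,"wx": 0,"wy": 0,"wz": 0},{"claw": 1,"x": 0,"y": 0,"z": -0.085,"wx": 0,"wy": 0,"wz": 0}]}}

```text
t: 20.1
eef_pos: [583.2, 2.8, 129.6]
orientation: [0.001, 0.669, 0.743, 0.001]
force: [-0.9, 0.3, -2.3]
gripper_width: 0.229
```

```bash
python3 -c "
from h import *
go(550.7,-259.7,80,98.6)
cv2.imwrite('pics/side16.png',grab_frame('side')[120:360,160:400].repeat(2,0).repeat(2,1))"
```

```text
t 20.1 pos [583.2   2.8 129.6] F [-0.9  0.3 -2.3] w 0.229 q [-0.11  0.27 -0.25  1.04 -0.   -0.21]
shift [-0.2576 -0.06    0.0496] turn [ 0.12  0.03 -2.57]
```

View pics/side16.png

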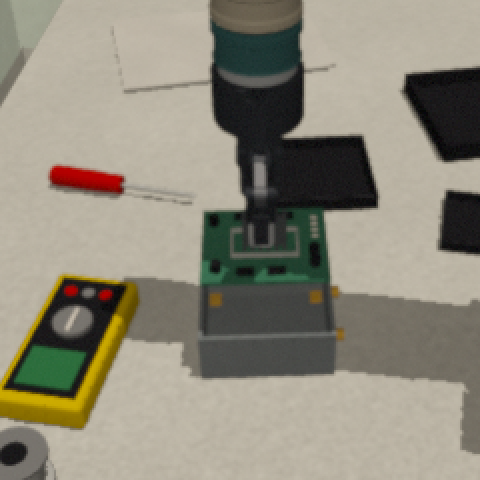

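>>> {"fn": "jog_arm", "kwargs": {"plan": [{"claw": 1,"x": -0.015,"y": -0.0035,"z": 0,"wx": 0,"wy": 0,"wz": -0.2},{"claw": 1,"x": -0.045,"y": -0.0105,"z": 0,"wx": 0,"wy": 0,"wz": -0.5},{"claw": 1,"x": -0.08,"y": -0.019,"z": 0,"wx": 0,"wy": 0,"wz": -1},{"claw": 1,"x": -0.12,"y": -0.028,"z": 0,"wx": 0,"wy": 0,"wz": -1.5},{"claw": 1,"x": -0.16,"y": -0.037,"z": 0,"wx": 0,"wy": 0,"wz": -2},{"claw": 1,"x": -0.2,"y": -0.0465,"z": 0.01,"wx": 0,"wy": 0,"wz": -2.3},{"claw": 1,"x": -0.235,"y": -0.055,"z": 0.025,"wx": 0,"wy": 0,"wz": -2.6},{"claw": 1,"x": -0.2576,"y": -0.06,"z": 0.04,"wx": 0,"wy": 0,"wz": -2.6}]}}

```text
t: 20.95
eef_pos: [548.8, -261.9, 86.9]
orientation: [-0.0, 0.653, 0.758, -0.0]
force: [-0.7, 0.7, -1.7]
gripper_width: 0.223
```

>>> {"fn": "jog_arm", "kwargs": {"plan": [{"claw": 1,"x": 0,"y": 0,"z": 0.015,"wx": 0,"wy": 0,"wz": 0},{"claw": 1,"x": 0,"y": 0,"z": 0.03,"wx": 0,"wy": 0,"wz": 0},{"claw": 1,"x": 0,"y": 0,"z": 0.03,"wx": 0,"wy": 0,"wz": 0},{"claw": 1,"x": 0,"y": 0,"z": 0.03,"wx": 0,"wy": 0,"wz": 0}]}}

```text
t: 21.35
eef_pos: [549.3, -257.9, 57.5]
orientation: [-0.001, 0.651, 0.759, -0.0]
force: [-0.0, 0.5, -1.6]
gripper_width: 0.229
```

```bash
python3 -c "
from h import *
go(550.7,-259.7,17.9,98.6)
a=grab_frame('side');cv2.imwrite('pics/side17.png',a[120:280,220:400].repeat(4,0).repeat(4,1))
b=grab_frame('top');cv2.imwrite('pics/top17.png',cv2.resize(b[180:310,350:480],None,fx=4,fy=4))"
```

```text
t 21.35 pos [ 549.3 -257.9   57.5] F [-0.   0.5 -1.6] w 0.229 q [-0.55  0.39 -0.27  0.92  0.   -0.7 ]
shift [-0.002   0.0012  0.0396] turn [-0.09 -0.09  0.12]
```

View pics/side17.png

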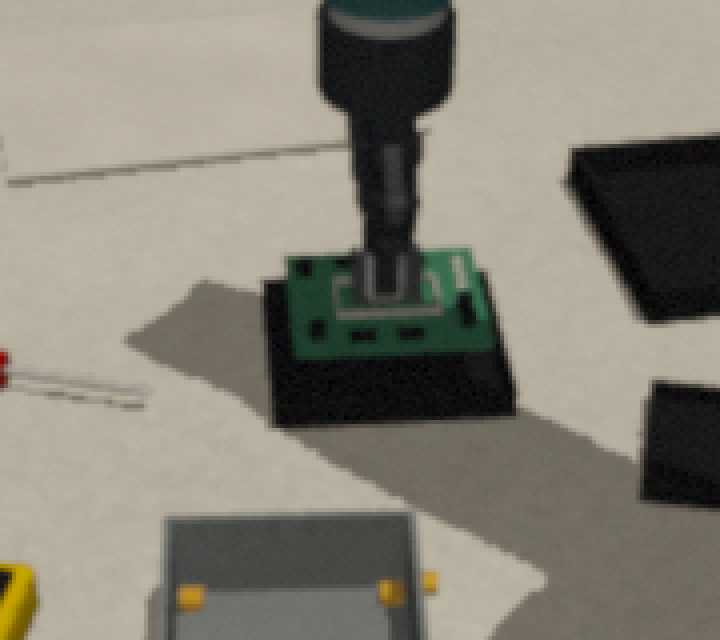

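View pics/top17.png

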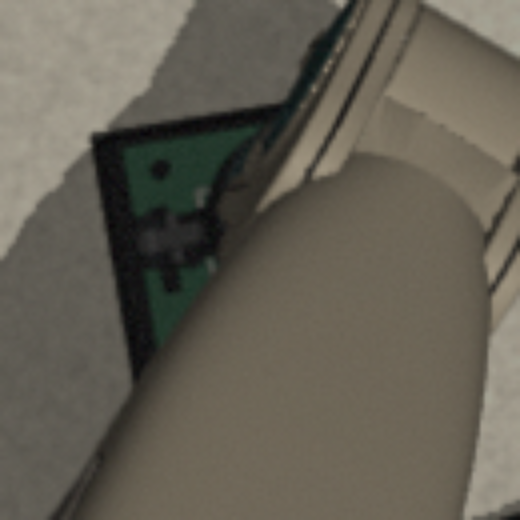

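```bash
python3 -c "
from h import *
im=cv2.resize(cv2.imread('pics/side17.png'),None,fx=1,fy=1)
for X,Y,z,p,c in((144,130,20,(549.2,-259.9,np.radians(8.54)),(0,0,255)),(116,102,47.6,(547.8,-257.9,np.radians(8.5)),(255,255,0))):
    q=(proj('side',quad(X,Y,z,p))-[220,120]+.5)*4; cv2.polylines(im,[q.round().astype(int)],True,c)
cv2.imwrite('pics/o17.png',im)
im=cv2.imread('pics/top17.png')
for X,Y,z,p,c in((144,130,20,(549.2,-259.9,np.radians(8.54)),(0,0,255)),(116,102,47.6,(547.8,-257.9,np.radians(8.5)),(255,255,0))):
    q=(proj('top',quad(X,Y,z,p))-[350,180]+.5)*4; cv2.polylines(im,[q.round().astype(int)],True,c)
cv2.imwrite('pics/o17t.png',im)
"
```

```text
(no output)
```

View pics/o17.png

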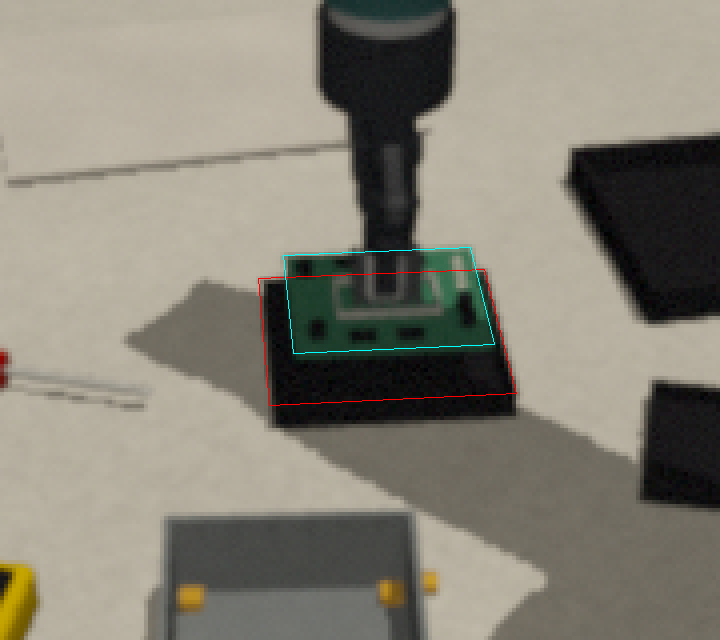

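View pics/o17t.png

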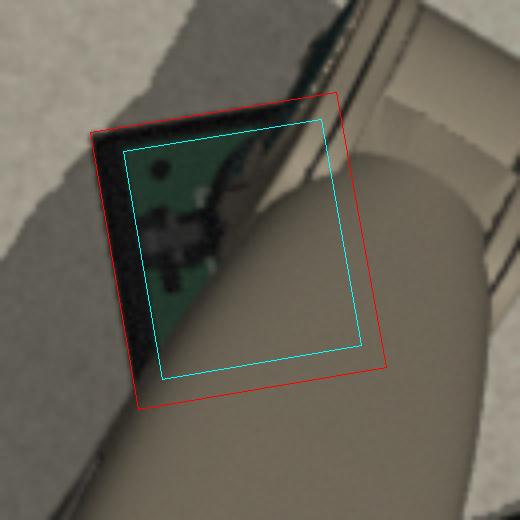

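Overlays confirm board and tray are aligned. Lowering.

>>> {"fn": "jog_arm", "kwargs": {"plan": [{"claw": 1,"x": -0.001,"y": 0.0005,"z": 0.01,"wx": 0,"wy": 0,"wz": 0},{"claw": 1,"x": -0.001,"y": 0.0005,"z": 0.02,"wx": 0,"wy": 0,"wz": 0},{"claw": 1,"x": -0.001,"y": 0.0005,"z": 0.028,"wx": 0,"wy": 0,"wz": 0},{"claw": 1,"x": -0.001,"y": 0.0005,"z": 0.033,"wx": 0,"wy": 0,"wz": 0},{"claw": 1,"x": -0.001,"y": 0.0005,"z": 0.036,"wx": 0,"wy": 0,"wz": 0},{"claw": 1,"x": -0.001,"y": 0.0005,"z": 0.037,"wx": 0,"wy": 0,"wz": 0},{"claw": 1,"x": -0.001,"y": 0.0005,"z": 0.037,"wx": 0,"wy": 0,"wz": 0}]}}

```text
t: 22.15
eef_pos: [550.5, -260.5, 21.3]
orientation: [-0.0, 0.652, 0.758, 0.0]
force: [-0.2, -0.1, -1.3]
gripper_width: 0.223
```

>>> {"fn": "jog_arm", "kwargs": {"plan": [{"claw": 1,"x": 0,"y": 0,"z": 0.0005,"wx": 0,"wy": 0,"wz": 0},{"claw": 1,"x": 0,"y": 0,"z": 0.001,"wx": 0,"wy": 0,"wz": 0},{"claw": 1,"x": 0,"y": 0,"z": 0.001,"wx": 0,"wy": 0,"wz": 0}]}}

```text
t: 22.45
eef_pos: [550.7, -260.6, 20.6]
orientation: [0.0, 0.652, 0.758, 0.0]
force: [0.4, 0.7, -1.4]
gripper_width: 0.224
```

>>> {"fn": "jog_arm", "kwargs": {"plan": [{"claw": 1,"x": 0,"y": 0,"z": 0.0008,"wx": 0,"wy": 0,"wz": 0},{"claw": 1,"x": 0,"y": 0,"z": 0.0016,"wx": 0,"wy": 0,"wz": 0},{"claw": 1,"x": 0,"y": 0,"z": 0.0016,"wx": 0,"wy": 0,"wz": 0}]}}

```text
t: 22.75
eef_pos: [550.4, -260.4, 18.7]
orientation: [-0.0, 0.652, 0.758, -0.0]
force: [0.3, -0.3, -1.5]
gripper_width: 0.227
```

>>> {"fn": "jog_arm", "kwargs": {"plan": [{"claw": 1,"x": 0,"y": 0,"z": 0.0005,"wx": 0,"wy": 0,"wz": 0},{"claw": 1,"x": 0,"y": 0,"z": 0.001,"wx": 0,"wy": 0,"wz": 0},{"claw": 1,"x": 0,"y": 0,"z": 0.001,"wx": 0,"wy": 0,"wz": 0}]}}

```text
t: 23.05
eef_pos: [550.6, -260.5, 17.9]
orientation: [0.0, 0.652, 0.758, 0.0]
force: [0.0, 0.6, -0.7]
gripper_width: 0.222
```

>>> {"fn": "jog_arm", "kwargs": {"plan": [{"claw": 1,"x": 0,"y": 0,"z": 0.0005,"wx": 0,"wy": 0,"wz": 0},{"claw": 1,"x": 0,"y": 0,"z": 0.0008,"wx": 0,"wy": 0,"wz": 0},{"claw": 1,"x": 0,"y": 0,"z": 0.0008,"wx": 0,"wy": 0,"wz": 0}]}}

```text
t: 23.35
eef_pos: [550.6, -260.5, 17.9]
orientation: [0.0, 0.652, 0.758, -0.0]
force: [-2.5, 2.6, 4.8]
gripper_width: 0.229
```

Contact; releasing and retreating.

>>> {"fn": "jog_arm", "kwargs": {"plan": [{"claw": 0.72,"x": 0,"y": 0,"z": 0,"wx": 0,"wy": 0,"wz": 0},{"claw": 0.65,"x": 0,"y": 0,"z": 0,"wx": 0,"wy": 0,"wz": 0},{"claw": 0.6,"x": 0,"y": 0,"z": 0,"wx": 0,"wy": 0,"wz": 0},{"claw": 0.6,"x": 0,"y": 0,"z": -0.005,"wx": 0,"wy": 0,"wz": 0},{"claw": 0.6,"x": 0,"y": 0,"z": -0.025,"wx": 0,"wy": 0,"wz": 0},{"claw": 0.6,"x": 0,"y": 0,"z": -0.055,"wx": 0,"wy": 0,"wz": 0},{"claw": 0.6,"x": 0,"y": 0,"z": -0.095,"wx": 0,"wy": 0,"wz": 0},{"claw": 0.6,"x": 0,"y": 0,"z": -0.14,"wx": 0,"wy": 0,"wz": 0}]}}

```text
t: 24.15
eef_pos: [549.5, -259.8, 157.4]
orientation: [-0.001, 0.652, 0.758, -0.0]
force: [1.2, -0.1, -0.3]
gripper_width: 0.399
```

```bash
python3 -c "
from h import *
go(380,-400,230,98.6)"
```

```text
t 24.15 pos [ 549.5 -259.8  157.4] F [ 1.2 -0.1 -0.3] w 0.399 q [-0.55  0.29 -0.16  1.12 -0.   -0.7 ]
shift [-0.113  -0.1888 -0.0724] turn [-0.12 -0.1   0.03]
```

>>> {"fn": "jog_arm", "kwargs": {"plan": [{"claw": 0.6,"x": -0.014,"y": -0.024,"z": -0.02,"wx": 0,"wy": 0,"wz": 0},{"claw": 0.6,"x": -0.03,"y": -0.05,"z": -0.04,"wx": 0,"wy": 0,"wz": 0},{"claw": 0.6,"x": -0.05,"y": -0.08,"z": -0.06,"wx": 0,"wy": 0,"wz": 0},{"claw": 0.6,"x": -0.07,"y": -0.115,"z": -0.07,"wx": 0,"wy": 0,"wz": 0},{"claw": 0.6,"x": -0.09,"y": -0.15,"z": -0.07,"wx": 0,"wy": 0,"wz": 0},{"claw": 0.6,"x": -0.105,"y": -0.175,"z": -0.07,"wx": 0,"wy": 0,"wz": 0},{"claw": 0.6,"x": -0.113,"y": -0.19,"z": -0.07,"wx": 0,"wy": 0,"wz": 0},{"claw": 0.6,"x": -0.113,"y": -0.19,"z": -0.07,"wx": 0,"wy": 0,"wz": 0}]}}

```text
t: 24.95
eef_pos: [378.1, -402.0, 227.4]
orientation: [0.0, 0.653, 0.757, -0.0]
force: [-0.1, 0.5, 0.8]
gripper_width: 0.397
```

```bash
python3 -c "
from h import *
for c in('side','top'): cv2.imwrite(f'pics/{c}20.png',grab_frame(c))
for n in('cover','shield','board'): print(n,boxes_of('side',n)[:2],boxes_of('top',n)[:2])
print(get_obs()['t'])"
```

```text
cover [{'point': [285.7, 407.6], 'score': 0.67}] [{'point': [154.3, 232.6], 'score': 0.7}]
shield [{'point': [363.7, 408.1], 'score': 0.93}] [{'point': [151.5, 292.7], 'score': 0.7}]
board [{'point': [317.1, 207.5], 'score': 0.66}] [{'point': [410.6, 241.8], 'score': 0.73}]
25.35
```

View pics/side20.png

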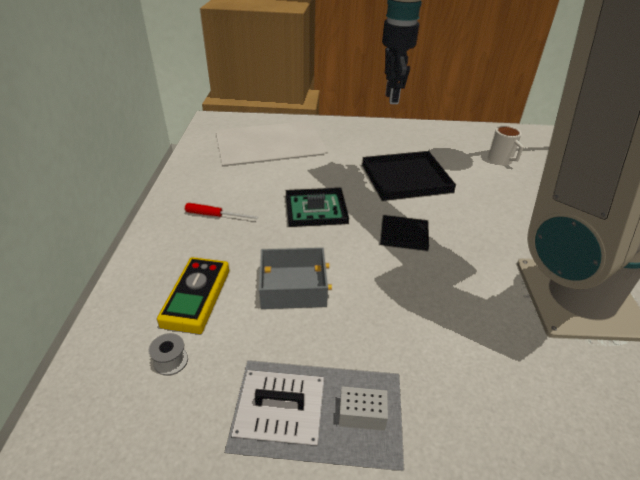

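View pics/top20.png

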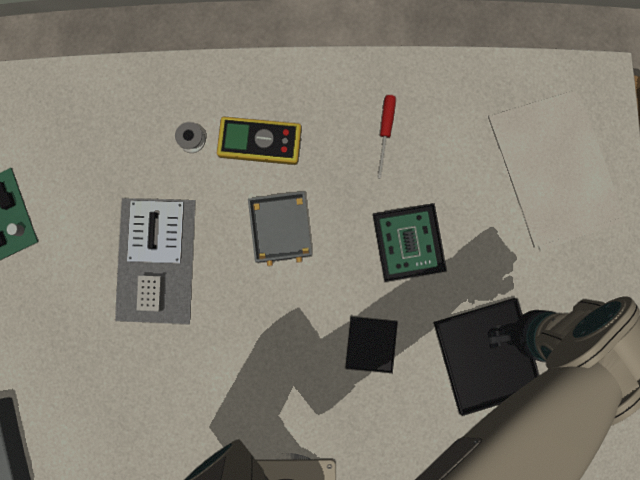

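Both views show the cover at (285,407) and the shield at (364,408) upright on the mat (side view). The board lies flat in the middle tray at (317,207), and the bystanders have not moved. Handing in.

```bash
python3 -c "
from plant import *
print(hand_in())"
```

```text
the job is handed in; nothing more can be done
None
```

The module is apart and the job is handed in, about 25 s into the 70 s allowed. In order, I did the following:
- **Cover:** lifted off by its handle and laid on the grey mat.
- **Shield can:** lifted off and laid beside the cover on the mat.
- **Circuit board:** lifted out by its heat sink and laid in the middle-sized black tray.

I lowered each part in steps of about 1 mm or less until the wrist force showed contact, then released it. The largest force I read while setting anything down was about 7 N.

The final pictures from both cameras show the cover and shield the right way up on the mat, with clear space between them. The board lies parts-up inside the tray, and the meter, spool and screwdriver have not visibly moved. The gripper is clear of everything. No check failed. Side and top camera outlines differed by 1–3 px, which is about the stated calibration error.

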